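# Complete the wash rack and hold the parts washer's sprung lid at its mark

### The job

Get the core-drill cutters ready for washing: two of the rack's six holes are empty, so stand one of the two spare cutters from the plywood board in each of them, teeth down and right to the floor like the others, lowering them in rather than dropping them, and leave the cutters already in the rack, the bolt and the other things on the bench as they are. Then take the handle of the parts washer's self-closing lid, raise it against its springs until the lid's pointer is level with the line on the quadrant's clip (leave the clip where it is), and finish while holding it there, still and without letting go, so that the rack can be put in under it.

Things in the scene. Friction and masses are not known exactly. Their poses are not given: they have to be found in the camera images.
- cutter0_mid (a point): a core-drill cutter (annular cutter), bare steel: a fluted body 24 mm in diameter and 30 mm high with the teeth at the bottom, and above it a plain round clamping shank 19 mm in diameter and 31 mm long; 62 mm high in all, about 160 g, standing teeth down. The point is its centre, 31 mm above the teeth (the shank spans 0 to 31 mm above the point); z runs along it, up to the shank. One of six alike; at the start four stand in the rack and two are spares on the plywood board
- cutter1_mid (a point): a core-drill cutter, its centre, as cutter0
- cutter2_mid (a point): a core-drill cutter, its centre, as cutter0
- cutter3_mid (a point): a core-drill cutter, its centre, as cutter0
- cutter4_mid (a point): a core-drill cutter, its centre, as cutter0
- cutter5_mid (a point): a core-drill cutter, its centre, as cutter0
- hole0 (a point): one of the six holes of the wash rack, an aluminium block 176 x 116 mm and 32 mm high, two rows of three holes 56 mm apart; the rack is fixed. The point is the centre of the hole's mouth, in the top face; x and y run along the block's long and short sides. The hole is round, 27 mm wide, 24 mm deep with a floor 8 mm above the bench; a seated cutter stands on that floor, its centre 7 mm above this point
- hole1 (a point): centre of the mouth of another hole of the rack, as hole0
- hole2 (a point): centre of the mouth of another hole of the rack, as hole0
- hole3 (a point): centre of the mouth of another hole of the rack, as hole0
- hole4 (a point): centre of the mouth of another hole of the rack, as hole0
- hole5 (a point): centre of the mouth of another hole of the rack, as hole0
- lid (a joint): angle of the parts washer's lid in rad: 0 is shut (as at the start), and it grows as the lid's front edge rises, up to 1.4. Springs at the hinge and the lid's weight (about 0.8 kg) pull it shut from any angle: about 10 N at the handle at first, about 12 N square to the lid (16 N straight up) at 0.55 rad; let go, it falls shut. The washer is a grey steel tank 400 mm wide, 300 mm deep and about 165 mm high, fixed to the bench
- lid_handle (a point): middle of the lid's handle, a steel bar 12 mm thick, 130 mm long between two legs, near the lid's front edge and parallel to it, 45 mm clear above the sheet (207 mm above the bench when shut). Frame turns with the lid: y along the bar, x towards the hinge, z away from the lid's upper face. The hinge line is parallel to the bar, 270 mm away along +x and 57 mm along -z
- lid_pointer (a point): tip of the pointer, a small steel tongue on the side edge of the lid beside the quadrant, 212 mm in front of the hinge line; it travels up along the inner edge of the quadrant as the lid rises
- clip_mark (a point): white line on the dark steel clip (30 x 12 mm and 18 mm high, with a thumbscrew) that is clamped on the quadrant, an aluminium strip with division lines that rises in an arc of 225 mm radius about the hinge at the side of the washer. The clip marks how far the lid is to be raised; its place differs from day to day. Its frame is that of the lid when the lid stands at the mark
- clip (a joint): place of the clip on the quadrant in rad: the lid angle at which the pointer stands level with the clip's white line; between 0.28 and 0.55. It is clamped and stays put
- bolt: a hexagon bolt standing on its head on the plywood board (130 x 130 mm, 12 mm thick) among the spares: head 30 mm across and 12.5 mm high, shank 20 mm, 57 mm high in all; it does not belong in the rack. Origin at its underside
- tin: a closed tin 80 mm in diameter, 85 mm high, standing beyond the plywood board; origin at its underside. Bystander
- wrench: a wrench lying flat between the rack and the washer, towards the robot; bystander
- hammer: a hammer lying beyond the gap between rack and washer; bystander
- brush: a brass wire brush, 220 mm long and 26 mm high, lying beyond the rack; bystander
Not all that is in view belongs to the job. Leave any purple look-alike of the part that bears cutter4_mid alone. What is shaped like the part that bears cutter5_mid but purple is not meant.

How it is judged (in metres and radians):
On the way, in this order (a step that is already met when the one before it is completed fails the run):
1. both spare cutters stand in the two empty holes, right down and let go, with the other four still in theirs and the lid still shut ((horizontal distance between cutter4_mid and hole0 below 0.006 m or horizontal distance between cutter4_mid and hole1 below 0.006 m or horizontal distance between cutter4_mid and hole2 below 0.006 m or horizontal distance between cutter4_mid and hole3 below 0.006 m or horizontal distance between cutter4_mid and hole4 below 0.006 m or horizontal distance between cutter4_mid and hole5 below 0.006 m) and height (world z) of each of cutter4_mid, cutter5_mid below 0.044 m and angle between each of cutter4_mid, cutter5_mid's own z axis and vertical below 0.12 rad and (horizontal distance between cutter5_mid and hole0 below 0.006 m or horizontal distance between cutter5_mid and hole1 below 0.006 m or horizontal distance between cutter5_mid and hole2 below 0.006 m or horizontal distance between cutter5_mid and hole3 below 0.006 m or horizontal distance between cutter5_mid and hole4 below 0.006 m or horizontal distance between cutter5_mid and hole5 below 0.006 m) and distance of each of cutter0_mid, cutter1_mid, cutter2_mid, cutter3_mid from where it was at the start of the episode below 0.008 m and contact force between the fingers and cutter4 below 0.1 N and contact force between the fingers and cutter5 below 0.1 N and value of joint lid below 0.05 rad), for 0.2 s.
2. the robot's fingers hold the lid with its pointer at the clip's line (angle between the x axis of lid_handle and the x axis of clip_mark, either way round below 0.05 rad and contact force between the fingers and lid above 2 N), for 0.3 s.
At the end, for the whole second after the job is handed in: Spares upright in the two empty holes (6 mm, 0.12 rad, within 5 mm of the floor), other cutters within 8 mm of their start; fingers hold the lid (over 2 N), still (0.06 rad/s), within 0.05 rad of the clip's line; clip not shifted (6 mm), bystanders within 30 mm of their start (all of step 2 and (horizontal distance between cutter4_mid and hole0 below 0.006 m or horizontal distance between cutter4_mid and hole1 below 0.006 m or horizontal distance between cutter4_mid and hole2 below 0.006 m or horizontal distance between cutter4_mid and hole3 below 0.006 m or horizontal distance between cutter4_mid and hole4 below 0.006 m or horizontal distance between cutter4_mid and hole5 below 0.006 m) and height (world z) of each of cutter4_mid, cutter5_mid below 0.044 m and angle between each of cutter4_mid, cutter5_mid's own z axis and vertical below 0.12 rad and (horizontal distance between cutter5_mid and hole0 below 0.006 m or horizontal distance between cutter5_mid and hole1 below 0.006 m or horizontal distance between cutter5_mid and hole2 below 0.006 m or horizontal distance between cutter5_mid and hole3 below 0.006 m or horizontal distance between cutter5_mid and hole4 below 0.006 m or horizontal distance between cutter5_mid and hole5 below 0.006 m) and distance of each of cutter0_mid, cutter1_mid, cutter2_mid, cutter3_mid from where it was at the start of the episode below 0.008 m and velocity of joint lid between -0.06 and 0.06 rad/s and distance of each of bolt, tin, wrench, hammer, brush from where it was at the start of the episode below 0.03 m and distance of clip_mark from where it was at the start of the episode below 0.006 m); the arm keeps its last pose, push and grip.
It fails at once if a cutter dropped: falling free of the fingers faster than 0.55 m/s (a drop of more than 15 mm) ((linear speed of cutter4 above 0.55 m/s and contact force between the fingers and cutter4 below 0.05 N) or (linear speed of cutter5 above 0.55 m/s and contact force between the fingers and cutter5 below 0.05 N)).
It fails at once if a cutter that was already in the rack taken out or shifted by more than 15 mm (distance of any of cutter0_mid, cutter1_mid, cutter2_mid, cutter3_mid from where it was at the start of the episode above 0.015 m).
It fails at once if the clip pushed along the quadrant by more than 8 mm (distance of clip_mark from where it was at the start of the episode above 0.008 m).
It fails at once if a bystander (bolt, tin, wrench, hammer, brush) moved by more than 40 mm (distance of any of bolt, tin, wrench, hammer, brush from where it was at the start of the episode above 0.04 m).
It also fails if it takes over 58 s, if anything falls off the work surface, if the arm or the gripper's body presses on something with over 40 N, if the wrist force passes 120 N, or if a joint passes its speed limit or range.

### The arm

A 6-joint arm with a two-finger parallel gripper is mounted at the origin on the work surface. World frame = base frame: x ahead of the robot, y to its left, z up, the work surface at z = 0. Lengths are in m, angles in degrees, forces in N, time in s.
With the tool pointing down it reaches from about 0.375 to 0.825 m from the base axis. Payload 5.5 kg.
Tool frame: the origin (TCP) lies on the centre line of the jaws, within the pads' length; the fingertips stand 22 mm ahead of it and the grasp point (between the pads) lies 3 mm ahead of it; x points along the fingers, z is the direction in which the jaws open and shut, and the axes are right-handed (so a half turn about x gives the same grasp; the last joint's range is limited). The gripper opens to 85 mm and grips with 20 to 120 N. Pads are 22 mm wide; open, the fingers measure 114 mm over their backs; the gripper's body (76 mm by 85 mm) begins 54 mm behind the grasp point. The pads swing forward as they close: fully open they stand 13 mm farther back than shut.
Start: joints at [-73.396, 17.962, -2.699, 69.339, 0, 90], TCP at [0.171, -0.575, 0.253] pointing down, gripper open.
Joint ranges: [-152.73, 152.73], [-39.44, 99.34], [-58.76, 71.6], [-118.89, 123.64], [-81.53, 83.1], [-180, 180]. Speed limits (degrees/s): [136.94, 136.94, 172.46, 180, 180, 180].

### API

Orientations are given as [roll, pitch, yaw] about the fixed x, y, z axes, in that order (R = Rz(yaw) Ry(pitch) Rx(roll)).
In Python, from workcell import robot gives the robot as it stands. The module is installed in compiled form; this text tells all that it offers.
- The arm moves only by the tool drive_tool, never from a script. Its argument "targets" is a list of rows, each a list of 3 entries, a list of its own where there are three numbers: the shift along the tool's x, y, z in m, then the turn about the tool's x in degrees, then the opening, from 0 (shut) to 1 (fully open). In form: [[[tx, ty, tz], roll, grip], ...]. A call has 1 to 5 rows; each row is the pose to reach, as a shift and turn from the pose commanded when the call began, along the tool's axes at that moment; what a row does not reach only later rows make up. A row lasts 1/8 s, in which the tool goes at most 62.5 mm and 10.7 degrees, less where a joint would pass 70% of its speed; a pose out of reach is approached as far as the arm can. A call with a gripper value outside its range is refused whole. The fingers move at their own pace and stop on an object; the grip force is fixed at half the most. Time passes only in rows, so rows that repeat a pose let the fingers close. It gives the time, the measured TCP pose, the force and the opening at its end, in the units of the state.
- robot.get_state(): the state, without advancing time (a new reading comes with each control period).
- robot.capture(name): name is "scene" or "top" or "wrist"; returns a dict with "color" (420x560x3 uint8, red, green, blue), "fx", "fy", "cx", "cy" (pixels), "position" and "orientation" of the camera in the world; the wrist camera has in their place "mount" (4x4, takes a point from camera to tool coordinates, whose origin is the TCP and whose axes are the tool frame's). Camera axes: x right, y down, z forward; pixel columns grow to the right and rows downward; lengths in m; the calibration is good to about 2 mm. A picture is of the moment at which its call begins: read the wrist's pose just before it. There is no depth.
- robot.job_done(): hands the job in, once; it reports no verdict.
The state is a dict: "time_s": time; "q": joint angles; "joint_vel": joint speeds; "joint_torque": joint torques, N m; "tool_pos": TCP position; "eef_rot": TCP orientation; "force": force on the tool from outside, world axes, zero at the start; "wrist_torque": the same for the moment, N m; "grip_width": finger opening in m.
Only numpy, scipy, OpenCV 4.12 (cv2) and the standard library are available. Lean on these libraries where they do the work, as an engineer would, in place of code of your own. Each camera call takes 0.05 s, during which the arm holds its last target.

## Working session

There is one attempt and no reset: what is moved stays moved. The work goes in short steps, Python scripts to look and compute and a tool call to move; the robot and the scene stay as the last step left them, time stands still between calls to the robot, and variables do not carry over. Pictures are saved under pics/ and viewed, and the job is handed in when it is done.

Besides the shell and the picture viewer there is one more tool, called after "Call:" as name(argument=value, ...), one argument or row to a line, values as JSON. drive_tool: Moves the arm, as the interface text tells. Its arguments: {"type":"object","properties":{"targets":{"type":"array","items":{"type":"array"}}},"required":["targets"]}

```bash
mkdir -p pics; ls; python3 - <<'E'
from workcell import robot
import cv2
print(robot.get_state())
for n in ["scene","top","wrist"]:
    c=robot.capture(n); cv2.imwrite(f"pics/{n}0.png",c["color"][:,:,::-1])
    print(n,{k:v for k,v in c.items() if k!="color"})
E
```

```text
pics
{'time_s': 0.0, 'q': array([-7.33950282e+01,  1.80032853e+01, -2.75476658e+00,  6.93367138e+01,
        1.31414569e-03,  9.00007702e+01]), 'joint_vel': array([-0.03456929, -0.00159345, -0.09793272,  0.06013728,  0.02337154,
       -0.09064087]), 'joint_torque': array([-2.79283486e-03, -5.39591539e+01,  3.39747083e+01,  1.93908624e-02,
        1.90749565e-04,  6.48878114e-06]), 'tool_pos': array([ 0.17132062, -0.57447672,  0.25243985]), 'eef_rot': array([179.20628337,  89.90522519, 105.81048381]), 'force': array([-0.21933047, -0.66056354,  0.190721  ]), 'wrist_torque': array([-0.03993712, -0.00354606, -0.06195616]), 'grip_width': 0.0852500819830066}
scene {'fx': 486.7020606175254, 'fy': 486.7020606175254, 'cx': 276.51120691787645, 'cy': 206.8398055615243, 'position': array([1.32785352, 0.70516159, 1.02898397]), 'orientation': array([-131.82328093,   -0.59614344,  131.12449468])}
top {'fx': 433.66470673350494, 'fy': 433.66470673350494, 'cx': 275.85661620708527, 'cy': 213.2591103939091, 'position': array([0.35700486, 0.03170696, 1.42833913]), 'orientation': array([-170.1054129 ,    0.66169988,  -88.28578697])}
wrist {'fx': 307.3477731954273, 'fy': 307.3477731954273, 'cx': 278.8836696803098, 'cy': 203.54095632297805, 'mount': array([[-4.12085491e-04, -2.73343404e-01,  9.61916428e-01,
        -1.21031948e-01],
       [ 1.09534350e-03, -9.61916056e-01, -2.73342829e-01,
         6.88689575e-02],
       [ 9.99999315e-01,  9.40988293e-04,  6.95796571e-04,
        -3.37973564e-04],
       [ 0.00000000e+00,  0.00000000e+00,  0.00000000e+00,
         1.00000000e+00]])}
```

View pics/scene0.png

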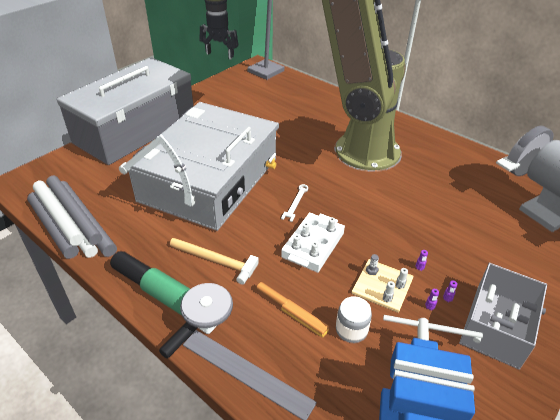

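View pics/top0.png

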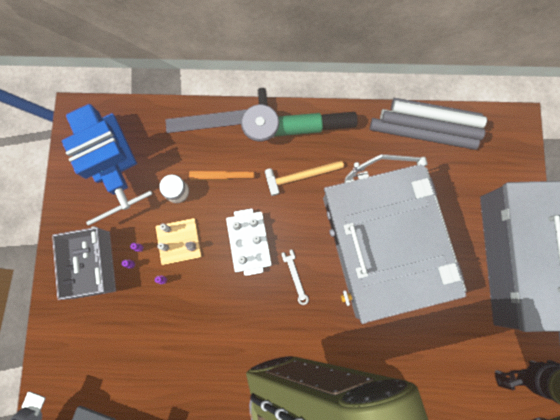

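View pics/wrist0.png

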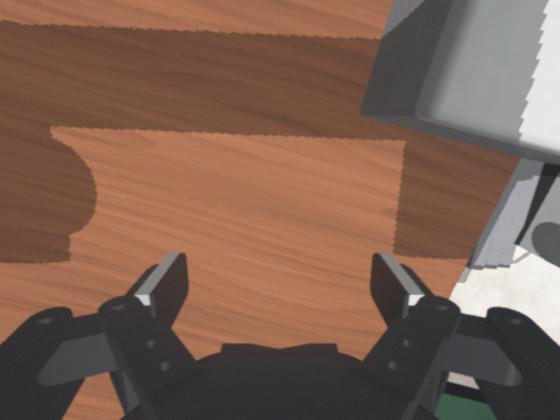

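The top view shows the washer at (395,240), the rack at (248,240), the board at (178,241), three purple cutters near (137,247), (127,264) and (160,280), and the tin at (173,187). I'll zoom in on the rack and board.

```bash
python3 - <<'E'
import cv2,numpy as np
t=cv2.imread("pics/top0.png"); s=cv2.imread("pics/scene0.png")
a=cv2.resize(t[200:300,110:290],None,fx=4.4,fy=4.4,interpolation=cv2.INTER_CUBIC)
cv2.imwrite("pics/topc.png",a)
a=cv2.resize(s[200:330,270:470],None,fx=4,fy=4,interpolation=cv2.INTER_CUBIC)
cv2.imwrite("pics/scenec.png",a)
a=cv2.resize(s[90:230,110:290],None,fx=4.2,fy=4.2,interpolation=cv2.INTER_CUBIC)
cv2.imwrite("pics/scenel.png",a)
E
```

```text
(no output)
```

View pics/topc.png

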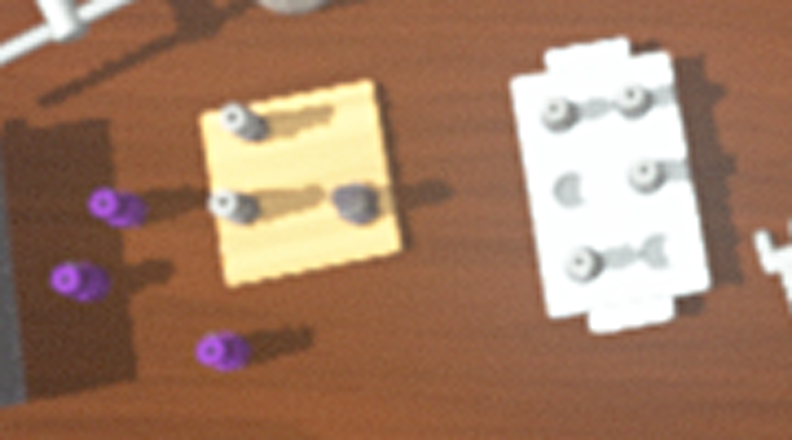

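View pics/scenec.png

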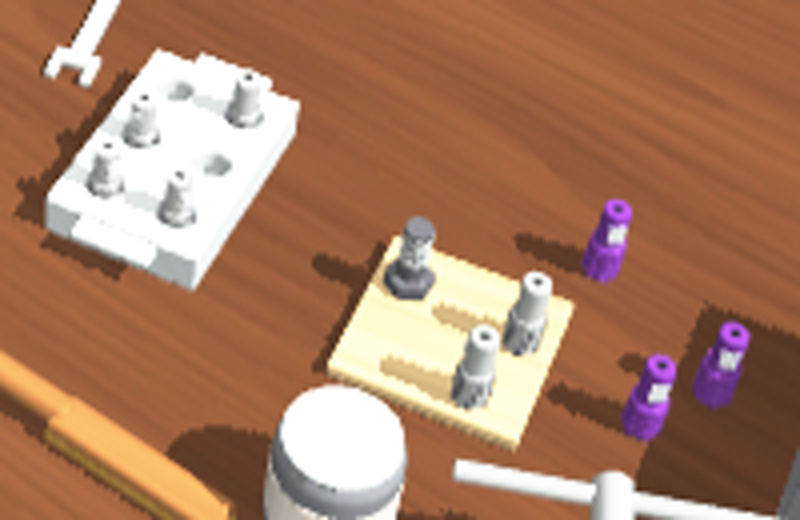

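View pics/scenel.png

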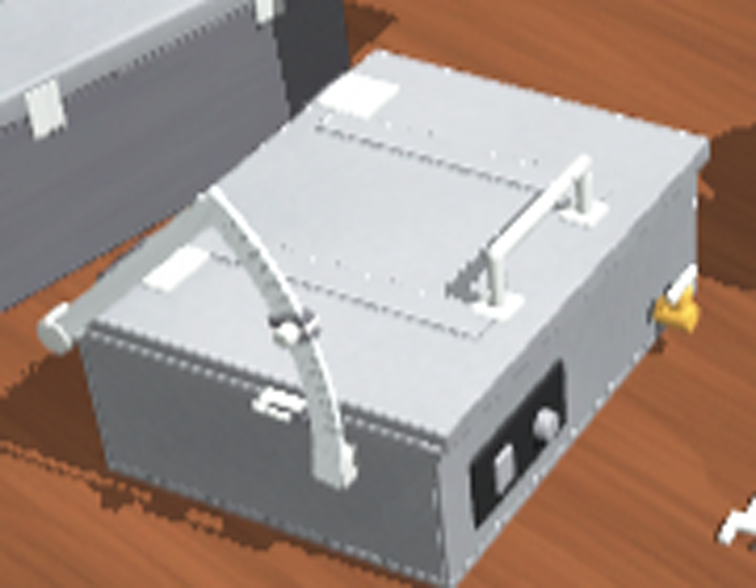

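Candidates in the top view: bare-steel spares at (163,227) and (162,246), which I choose. Not chosen: the dark bolt at (190,246), the purple look-alikes at (134,246), (127,263) and (160,279), and the four seated cutters. The empty holes are near (239,243) and (259,257). Next I cast rays from both views.

```bash
cat > h.py <<'E'
import numpy as np, cv2
from scipy.spatial.transform import Rotation as R
def cam(c, st=None):
    if "mount" in c:
        T=np.eye(4); T[:3,:3]=R.from_euler('xyz',st["eef_rot"],degrees=True).as_matrix(); T[:3,3]=st["tool_pos"]
        M=T@c["mount"]; return M[:3,:3],M[:3,3]
    return R.from_euler('xyz',c["orientation"],degrees=True).as_matrix(),np.array(c["position"])
def ray(c,uv,st=None):
    Rm,p=cam(c,st); d=Rm@np.array([(uv[0]-c["cx"])/c["fx"],(uv[1]-c["cy"])/c["fy"],1]); return p,d/np.linalg.norm(d)
def onz(c,uv,z,st=None):
    p,d=ray(c,uv,st); return p+d*(z-p[2])/d[2]
def tri(r1,r2):
    (p,d),(q,e)=r1,r2
    t=np.linalg.lstsq(np.stack([d,-e],1),q-p,rcond=None)[0]
    a=p+d*t[0]; b=q+e*t[1]; return (a+b)/2,np.linalg.norm(a-b)
def proj(c,P,st=None):
    Rm,p=cam(c,st); x=Rm.T@(np.array(P)-p); return c["fx"]*x[0]/x[2]+c["cx"],c["fy"]*x[1]/x[2]+c["cy"]
E
python3 - <<'E'
from h import *
from workcell import robot
t=robot.capture("top"); s=robot.capture("scene")
T=lambda x,y:((x+.5)/4.4-.5+110,(y+.5)/4.4-.5+200)
S=lambda x,y:((x+.5)/4-.5+270,(y+.5)/4-.5+200)
L=lambda x,y:((x+.5)/4.2-.5+110,(y+.5)/4.2-.5+90)
np.set_printoptions(precision=4,suppress=True)
for n,a,b,z in [("spA",(235,118),(486,335),.074),("spB",(228,203),(537,281),.074),("bolt",(350,200),(420,226),.069),
  ("r1",(556,113),(181,177),.07),("r2",(631,97),(108,148),.07),("r3",(645,172),(145,99),.07),("r4",(582,263),(247,78),.07),
  ("hA",(568,190),(217,165),.032),("hB",(655,250),(180,92),.032)]:
    print(n,onz(t,T(*a),z),onz(s,S(*b),z),tri(ray(t,T(*a)),ray(s,S(*b))))
print("handle", [onz(s,L(*q),.21) for q in [(492,252),(585,163)]], [onz(t,q,.21) for q in [(348,227),(365,276)]])
print("rack corners",[onz(t,T(*q),.032) for q in [(512,77),(668,52),(710,290),(553,318)]])
print("board corners",[onz(t,T(*q),.012) for q in [(202,115),(374,82),(402,250),(230,286)]])
E
```

```text
spA [0.5404 0.41   0.074 ] [0.5426 0.4148 0.074 ] (array([0.5403, 0.4124, 0.07  ]), np.float64(0.002956495277493042))
spB [0.4792 0.4104 0.074 ] [0.4821 0.4161 0.074 ] (array([0.4788, 0.4133, 0.069 ]), np.float64(0.0033656710884422984))
bolt [0.4843 0.3244 0.069 ] [0.4872 0.3316 0.069 ] (array([0.4837, 0.3276, 0.0633]), np.float64(0.004507606754364657))
r1 [0.5512 0.1796 0.07  ] [0.5583 0.1854 0.07  ] (array([0.5521, 0.1808, 0.062 ]), np.float64(0.0007021425437484564))
r2 [0.5643 0.126  0.07  ] [0.57   0.1306 0.07  ] (array([0.5652, 0.1267, 0.0637]), np.float64(0.0004477431980371003))
r3 [0.5103 0.1139 0.07  ] [0.5146 0.1192 0.07  ] (array([0.5104, 0.115 , 0.0644]), np.float64(0.0018932665101760722))
r4 [0.4442 0.1562 0.07  ] [0.4486 0.1604 0.07  ] (array([0.4442, 0.1571, 0.0648]), np.float64(0.0010237078420235032))
hA [0.4997 0.1723 0.032 ] [0.5013 0.1767 0.032 ] (array([0.4993, 0.1738, 0.0286]), np.float64(0.002753521622776722))
hB [0.4576 0.1067 0.032 ] [0.4592 0.1107 0.032 ] (array([0.4572, 0.1079, 0.0289]), np.float64(0.002362834849420643))
handle [array([ 0.5415, -0.1616,  0.21  ]), array([ 0.417 , -0.1914,  0.21  ])] [array([ 0.5352, -0.1532,  0.21  ]), array([ 0.3992, -0.2005,  0.21  ])]
rack corners [array([0.5827, 0.2177, 0.032 ]), array([0.6047, 0.1025, 0.032 ]), array([0.4298, 0.0656, 0.032 ]), array([0.4062, 0.179 , 0.032 ])]
board corners [array([0.5504, 0.4523, 0.012 ]), array([0.5792, 0.3243, 0.012 ]), array([0.4536, 0.2956, 0.012 ]), array([0.4233, 0.4216, 0.012 ])]
```

```bash
python3 - <<'E'
from h import *
from workcell import robot
np.set_printoptions(precision=3,suppress=True)
st=robot.get_state(); M=R.from_euler('xyz',st["eef_rot"],degrees=True).as_matrix(); print(st["tool_pos"],st["time_s"]);print(M)
t=robot.capture("top")
print("tin",onz(t,(173,184),.085))
for q in [(411,160),(424,162),(357,163),(350,172)]: print(q,onz(t,q,.3),onz(t,q,.2))
# shift to a point above between spares & rotate
for P in [(.48,-.25,.34),(.51,.36,.24)]: print(M.T@(np.array(P)-st["tool_pos"]))
a=cv2.resize(t["color"][140:330,310:480,::-1],None,fx=3.1,fy=3.1,interpolation=cv2.INTER_CUBIC); cv2.imwrite("pics/topw.png",a)
E
```

```text
[ 0.171 -0.575  0.253] 0.25
[[-0.     0.958  0.286]
 [ 0.001  0.286 -0.958]
 [-1.     0.    -0.001]]
tin [0.676 0.385 0.085]
(411, 160) [ 0.709 -0.308  0.3  ] [ 0.74  -0.338  0.2  ]
(424, 162) [ 0.704 -0.343  0.3  ] [ 0.735 -0.376  0.2  ]
(357, 163) [ 0.697 -0.163  0.3  ] [ 0.727 -0.181  0.2  ]
(350, 172) [ 0.671 -0.145  0.3  ] [ 0.699 -0.16   0.2  ]
[-0.087  0.389 -0.223]
[ 0.014  0.592 -0.799]
```

View pics/topw.png

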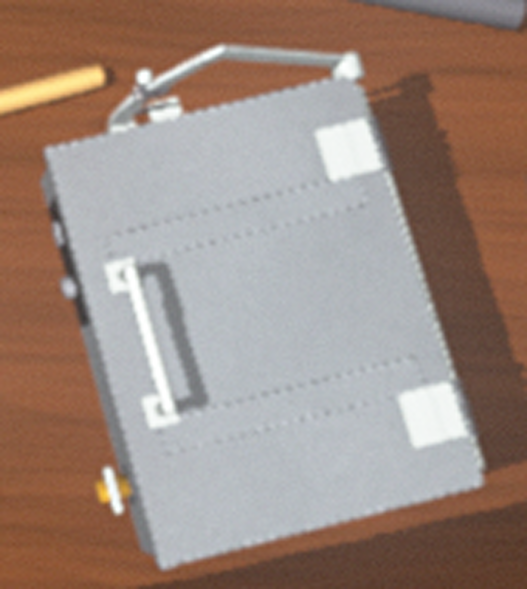

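Call:
drive_tool(
  targets=[
    [[-0.05,0.03,-0.02],-10,0.5],
    [[-0.08,0.25,-0.18],-50,0.5],
    [[-0.08,0.25,-0.18],-50,0.5],
    [[-0.08,0.25,-0.18],-50,0.5],
    [[-0.08,0.25,-0.18],-50,0.5],
  ],
)

```text
time_s: 0.92
tool_pos: [0.3462, -0.3481, 0.3311]
eef_rot: [-10.4, 90.0, -33.6]
force: [0.8, -1.1, -0.6]
grip_width: 0.0424
```

```bash
cat >> h.py <<'E'
def go(P,ang=None):
    """shift in tool axes (start-of-call) and roll to reach world P with jaw angle ang (deg)"""
    from workcell import robot
    st=robot.get_state(); M=R.from_euler('xyz',st["eef_rot"],degrees=True).as_matrix()
    a=np.degrees(np.arctan2(M[1,2],M[0,2]))
    r=None if ang is None else -((ang-a+180)%360-180)
    print("t",st["time_s"],"pos",np.round(st["tool_pos"],4),"jaw",round(a,1),"q",np.round(st["q"],0),"w",round(st["grip_width"],4),"F",np.round(st["force"],1),"tilt",np.round(M[:2,0],4))
    print("shift",np.round(M.T@(np.array(P)-st["tool_pos"]),4),"roll",r)
E
python3 -c "
from h import *
go((.45,-.05,.33),57)"
```

```text
t 0.925 pos [ 0.3462 -0.3481  0.3311] jaw -23.1 q [-45.   5.  -9.  76.   0.  68.] w 0.0424 F [ 0.8 -1.1 -0.6] tilt [ 0.0006 -0.0004]
shift [ 0.001   0.3149 -0.0217] roll -80.14069027727248
```

Call:
drive_tool(
  targets=[
    [[0,0.31,-0.02],-50,0.5],
    [[0,0.31,-0.02],-50,0.5],
    [[0,0.31,-0.02],-50,0.5],
    [[0,0.31,-0.02],-50,0.5],
    [[0,0.31,-0.02],-50,0.5],
  ],
)

```text
time_s: 1.55
tool_pos: [0.4504, -0.0553, 0.331]
eef_rot: [-37.7, 89.9, -10.9]
force: [0.8, -0.8, -0.8]
grip_width: 0.0427
```

```bash
python3 -c "
from h import *
go((.46,.23,.25),57)"
```

```text
t 1.55 pos [ 0.4504 -0.0553  0.331 ] jaw 26.9 q [ -7.   1. -13.  76.  -0.  56.] w 0.0427 F [ 0.8 -0.8 -0.8] tilt [ 0.0009 -0.0002]
shift [0.0809 0.2502 0.1374] roll -30.126123580132145
```

Call:
drive_tool(
  targets=[
    [[0.08,0.25,0.14],-30,0.5],
    [[0.08,0.25,0.14],-30,0.5],
    [[0.08,0.25,0.14],-30,0.5],
    [[0.08,0.25,0.14],-30,0.5],
    [[0.08,0.25,0.14],-30,0.5],
  ],
)

```text
time_s: 2.17
tool_pos: [0.4628, 0.2313, 0.25]
eef_rot: [75.0, 90.0, 131.7]
force: [0.8, -0.9, 0.0]
grip_width: 0.0424
```

```bash
python3 -c "
from h import *
from workcell import robot
import pickle
st=robot.get_state(); c=robot.capture('wrist'); pickle.dump((st,c),open('w1.pkl','wb')); cv2.imwrite('pics/w1.png',c['color'][:,:,::-1])
for P in [(.5512,.1796,.07),(.564,.126,.07),(.51,.114,.07),(.444,.156,.07),(.4997,.172,.032),(.4576,.1067,.032),(.54,.41,.074),(.479,.41,.074)]: print(np.round(proj(c,P,st)))
go((.50,.38,.20),57)"
```

```text
[284. 280.]
[250. 311.]
[213. 281.]
[208. 213.]
[254. 234.]
[188. 234.]
[478. 156.]
[452. 100.]
t 2.225 pos [0.4625 0.2354 0.2483] jaw 56.9 q [ 27.   9. -14.  66.   0.  60.] w 0.0429 F [ 0.5  4.  -0.8] tilt [-0.002   0.0031]
shift [0.0487 0.0475 0.1415] roll -0.14828824211252822
```

View pics/w1.png

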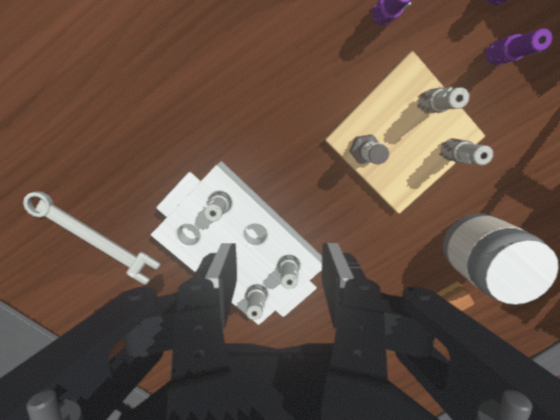

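Call:
drive_tool(
  targets=[
    [[0.05,0.06,0.14],0,0.5],
    [[0.05,0.06,0.14],0,0.5],
    [[0.05,0.06,0.14],0,0.5],
    [[0.05,0.06,0.14],0,0.5],
  ],
)

```text
time_s: 2.72
tool_pos: [0.4897, 0.3804, 0.199]
eef_rot: [156.1, 89.9, -147.1]
force: [0.2, -1.1, 0.1]
grip_width: 0.0428
```

```bash
cat >> h.py <<'E'
def shot(n):
    from workcell import robot
    import pickle
    st=robot.get_state(); c=robot.capture('wrist'); pickle.dump((st,c),open(n+'.pkl','wb')); cv2.imwrite(f'pics/{n}.png',c['color'][:,:,::-1])
    print(np.abs(st["joint_vel"]).max()); return st,c
E
python3 -c "
from h import *
shot('w2'); go((.48,.412,.12),57)"
```

```text
2.4824213793750216
t 2.775 pos [0.4898 0.3791 0.1998] jaw 56.7 q [38. 22. -5. 64. -0. 71.] w 0.0427 F [ 0.3  0.2 -0.3] tilt [-0.0013 -0.0014]
shift [0.0798 0.0262 0.0223] roll -0.3131785661117874
```

View pics/w2.png

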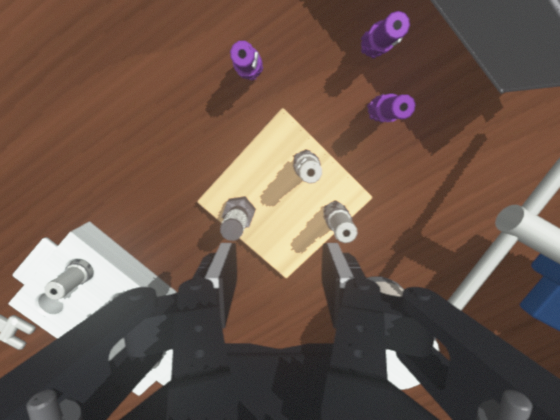

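```bash
python3 - <<'E'
from h import *
import pickle
st,c=pickle.load(open('w2.pkl','rb'))
a=cv2.resize(c['color'][140:260,280:380,::-1],None,fx=5,fy=5,interpolation=cv2.INTER_CUBIC); cv2.imwrite('pics/w2c.png',a)
for q in [(310,173),(346,233),(232,229)]: print(onz(c,q,.074,st))
st,c=pickle.load(open('w1.pkl','rb'))
for q in [(458,98),(481,155)]: print(onz(c,q,.074,st))
E
```

```text
[0.48182319 0.41522364 0.074     ]
[0.54281464 0.41380536 0.074     ]
[0.48658235 0.3342857  0.074     ]
[0.48083167 0.41534992 0.074     ]
[0.54087133 0.41228069 0.074     ]
```

View pics/w2c.png

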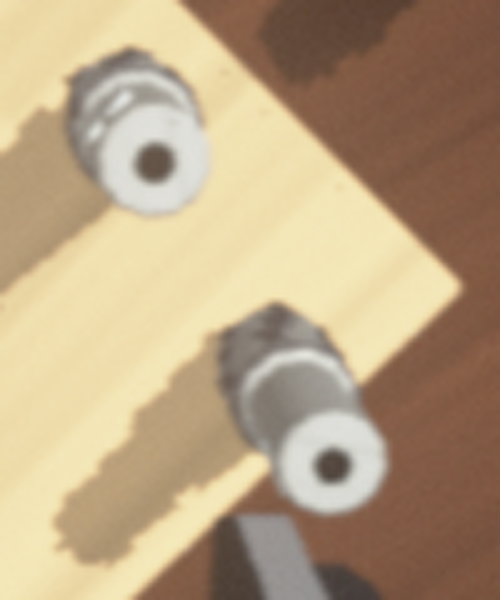

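```bash
python3 -c "
from h import *
go((.4815,.4155,.12),57);go((.4815,.4155,.065),57)"
```

```text
t 2.775 pos [0.4898 0.3791 0.1998] jaw 56.7 q [38. 22. -5. 64. -0. 71.] w 0.0427 F [ 0.3  0.2 -0.3] tilt [-0.0013 -0.0014]
shift [0.0797 0.0269 0.026 ] roll -0.3131785661117874
t 2.775 pos [0.4898 0.3791 0.1998] jaw 56.7 q [38. 22. -5. 64. -0. 71.] w 0.0427 F [ 0.3  0.2 -0.3] tilt [-0.0013 -0.0014]
shift [0.1347 0.0269 0.0261] roll -0.3131785661117874
```

Call:
drive_tool(
  targets=[
    [[0.05,0.027,0.026],0,0.5],
    [[0.065,0.027,0.026],0,0.5],
    [[0.065,0.027,0.026],0,0.5],
  ],
)

```text
time_s: 3.15
tool_pos: [0.4814, 0.4135, 0.135]
eef_rot: [175.1, 89.8, -128.3]
force: [0.1, -0.1, 0.4]
grip_width: 0.0426
```

```bash
python3 -c "
from h import *
shot('w3'); go((.4815,.4155,.065),57)"
```

```text
2.1837221509590856
t 3.2 pos [0.4822 0.4141 0.1363] jaw 56.5 q [41. 26. -7. 57. -0. 74.] w 0.0429 F [-0.2  0.   0.3] tilt [-0.0001 -0.0006]
shift [0.0713 0.0014 0.0008] roll -0.4619709111175325
```

View pics/w3.png

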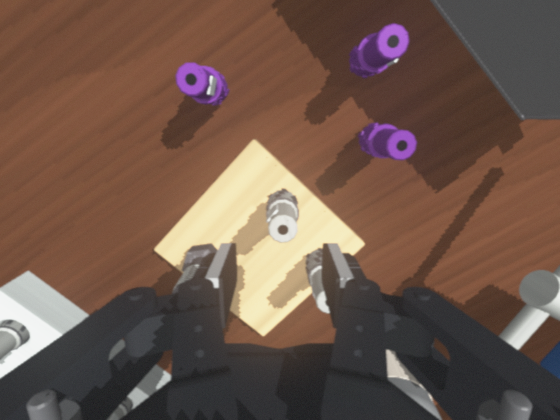

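```bash
python3 -c "
from h import *
import pickle
st,c=pickle.load(open('w3.pkl','rb'))
P=onz(c,(283,230),.074,st);print(P); go((P[0],P[1],.065),57)"
```

```text
[0.48213056 0.41582461 0.074     ]
t 3.2 pos [0.4822 0.4141 0.1363] jaw 56.5 q [41. 26. -7. 57. -0. 74.] w 0.0429 F [-0.2  0.   0.3] tilt [-0.0001 -0.0006]
shift [0.0713 0.0011 0.0014] roll -0.4619709111175325
```

Call:
drive_tool(
  targets=[
    [[0.04,0.001,0.001],0,0.5],
    [[0.071,0.001,0.001],0,0.5],
    [[0.071,0.001,0.001],0,0.2],
    [[0.071,0.001,0.001],0,0.2],
    [[0.071,0.001,0.001],0,0.2],
  ],
)

```text
time_s: 3.82
tool_pos: [0.4829, 0.4175, 0.0668]
eef_rot: [-16.3, 89.8, 40.3]
force: [-0.4, 0.9, -2.1]
grip_width: 0.0178
```

Call:
drive_tool(
  targets=[
    [[0,0,0],0,0.1],
    [[0,0,0],0,0.1],
    [[0,0,0],0,0.4],
    [[0,0,0],10,0.4],
    [[0,0,0],20,0.4],
  ],
)

```text
time_s: 4.45
tool_pos: [0.4815, 0.4168, 0.0645]
eef_rot: [174.9, 90.0, -148.8]
force: [0.5, 0.4, -0.3]
grip_width: 0.0344
```

Call:
drive_tool(
  targets=[
    [[0,0,0],10,0.45],
    [[0,0,0],20,0.45],
    [[0,0,0],30,0.45],
    [[0,0,0],40,0.45],
    [[0,0,0],50,0.45],
  ],
)

```text
time_s: 5.08
tool_pos: [0.4815, 0.4167, 0.0644]
eef_rot: [-131.1, 90.0, -144.8]
force: [0.3, -1.2, -0.8]
grip_width: 0.0383
```

Call:
drive_tool(
  targets=[
    [[0,0,0],10,0.45],
    [[0,0,0],20,0.45],
    [[0,0,0],20,0.1],
    [[0,0,0],20,0.1],
    [[0,0,0],20,0.1],
  ],
)

```text
time_s: 5.7
tool_pos: [0.4818, 0.4169, 0.0647]
eef_rot: [86.5, 90.0, 53.1]
force: [0.5, -0.0, 0.0]
grip_width: 0.0168
```

```bash
python3 -c "
from h import *
shot('w4'); go((.48,.32,.20),-33)"
```

```text
0.5086580086652014
t 5.75 pos [0.4818 0.4169 0.0648] jaw -33.3 q [ 41.  29. -12.  49.   0. 164.] w 0.0165 F [-0.1 -1.6  0.9] tilt [0.0001 0.0001]
shift [-0.1353 -0.0819  0.0517] roll -0.3254422409799531
```

View pics/w4.png

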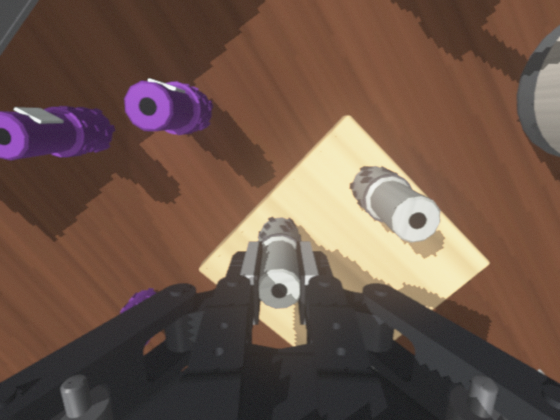

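```bash
python3 -c "
from h import *
import pickle
st,c=pickle.load(open('w4.pkl','rb'))
P=onz(c,(279,291.5),.074,st);M=R.from_euler('xyz',st['eef_rot'],degrees=True).as_matrix()
print('bias tool axes (est-TCP)',M.T@(P-st['tool_pos']));A=onz(c,(417,219.5),.074,st);print(A)
go((.47,.28,.15),-33)
go((.50,.18,.21),-33)"
```

```text
bias tool axes (est-TCP) [-0.00925284 -0.00026139 -0.00033376]
[0.54276933 0.41395741 0.074     ]
t 5.75 pos [0.4818 0.4169 0.0648] jaw -33.3 q [ 41.  29. -12.  49.   0. 164.] w 0.0165 F [-0.1 -1.6  0.9] tilt [0.0001 0.0001]
shift [-0.0853 -0.1208  0.0654] roll -0.3254422409799531
t 5.75 pos [0.4818 0.4169 0.0648] jaw -33.3 q [ 41.  29. -12.  49.   0. 164.] w 0.0165 F [-0.1 -1.6  0.9] tilt [0.0001 0.0001]
shift [-0.1453 -0.1879  0.1454] roll -0.3254422409799531
```

Call:
drive_tool(
  targets=[
    [[-0.05,0,0],0,0.1],
    [[-0.1,-0.04,0.02],0,0.1],
    [[-0.13,-0.19,0.12],0,0.1],
    [[-0.13,-0.19,0.12],0,0.1],
    [[-0.13,-0.19,0.12],0,0.1],
  ],
)

```text
time_s: 6.38
tool_pos: [0.4768, 0.1902, 0.1949]
eef_rot: [-51.4, 90.0, -84.7]
force: [2.4, -1.1, -0.4]
grip_width: 0.0166
```

```bash
python3 -c "
from h import *
go((.435,.065,.19),-33)"
```

```text
t 6.375 pos [0.4768 0.1902 0.1949] jaw -33.3 q [ 22.  11. -20.  59.  -0. 145.] w 0.0166 F [ 2.4 -1.1 -0.4] tilt [ 0.     -0.0003]
shift [ 0.005  -0.1276  0.0338] roll -0.31491706813849873
```

Call:
drive_tool(
  targets=[
    [[0.005,-0.128,0.034],0,0.1],
    [[0.005,-0.128,0.034],0,0.1],
    [[0.005,-0.128,0.034],0,0.1],
    [[0.005,-0.128,0.034],0,0.1],
    [[0.005,-0.128,0.034],0,0.1],
  ],
)

```text
time_s: 7.0
tool_pos: [0.4359, 0.0676, 0.1898]
eef_rot: [76.3, 90.0, 43.0]
force: [0.4, -0.4, -1.4]
grip_width: 0.0169
```

```bash
python3 -c "
from h import *
shot('w5'); go((.497,.170,.14),-33)"
```

```text
0.5143293166833627
t 7.05 pos [0.4359 0.0677 0.1898] jaw -33.3 q [  9.   3. -29.  57.   0. 132.] w 0.0167 F [ 0.5  0.  -0.5] tilt [0.0004 0.0004]
shift [ 0.0498  0.1191 -0.0051] roll -0.2858678677234252
```

View pics/w5.png

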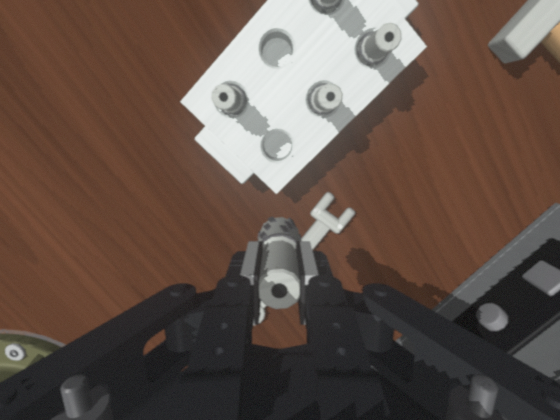

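```bash
python3 - <<'E'
from h import *
import pickle
st,c=pickle.load(open('w5.pkl','rb'))
a=cv2.resize(c['color'][15:175,200:360,::-1],None,fx=4,fy=4,interpolation=cv2.INTER_CUBIC); cv2.imwrite('pics/w5c.png',a)
for q in [(277,48),(277.5,145)]: print(onz(c,q,.032,st))
for q in [(223,97),(330,97),(389,38)]: print(onz(c,q,.07,st))
E
```

```text
[0.50197017 0.17176541 0.032     ]
[0.45897674 0.10560142 0.032     ]
[0.44642576 0.15982368 0.07      ]
[0.51280872 0.11631046 0.07      ]
[0.56782717 0.12743752 0.07      ]
```

View pics/w5c.png

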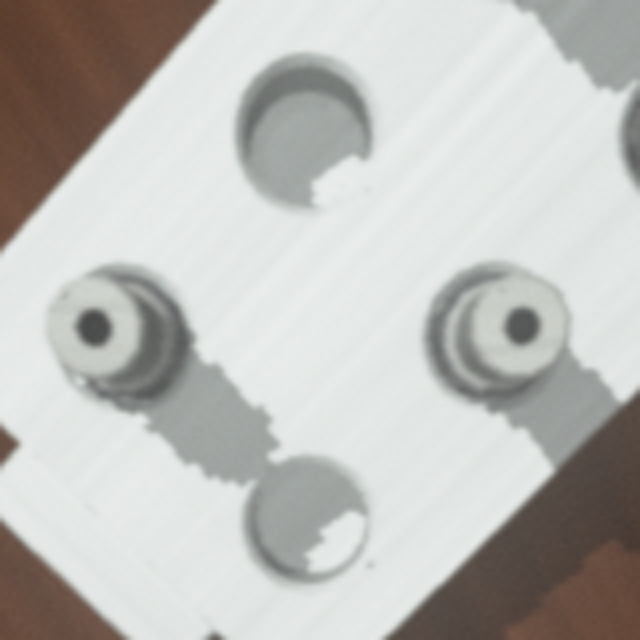

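```bash
python3 - <<'E'
from h import *
import pickle
st,c=pickle.load(open('w5.pkl','rb'))
A=onz(c,(275.75,47.6),.032,st);B=onz(c,(276.4,144.6),.032,st);print(A,B,np.linalg.norm(A-B))
r4=onz(c,(223.4,96.3),.07,st);r3=onz(c,(330.1,96.3),.07,st);r2=onz(c,(389,37.5),.07,st)
print(r4,r3,r2)
u=(r2-r3)/np.linalg.norm(r2-r3);v=np.array([u[1],-u[0],0])
ctr=(A+B+r4+r3)/4; ctr[2]=.032
th=np.radians(12);print(np.degrees(np.arctan2(u[1],u[0])))
for th in np.radians([11.5,12.5]):
  u=np.array([np.cos(th),np.sin(th),0]);v=np.array([u[1],-u[0],0])
  print([ctr+.028*(a*u+b*v) for a,b in [(1,-1),(-1,1),(-1,-1),(1,1)]])
go((A[0],A[1],.14),-33)
E
```

```text
[0.50127288 0.17258093 0.032     ] [0.45834759 0.10643579 0.032     ] 0.07885278403828139
[0.44696338 0.16005852 0.07      ] [0.51312136 0.11669281 0.07      ] [0.56797577 0.127721   0.07      ]
11.367480243094594
[array([0.50178189, 0.17196221, 0.032     ]), array([0.45807071, 0.10592182, 0.032     ]), array([0.44690611, 0.1607976 , 0.032     ]), array([0.51294649, 0.11708642, 0.032     ])]
[array([0.50120228, 0.17233861, 0.032     ]), array([0.45865032, 0.10554541, 0.032     ]), array([0.4465297 , 0.16021799, 0.032     ]), array([0.5133229 , 0.11766603, 0.032     ])]
t 7.05 pos [0.4359 0.0677 0.1898] jaw -33.3 q [  9.   3. -29.  57.   0. 132.] w 0.0167 F [ 0.5  0.  -0.5] tilt [0.0004 0.0004]
shift [ 0.0498  0.1236 -0.0029] roll -0.2858678677234252
```

Call:
drive_tool(
  targets=[
    [[0.03,0.1235,-0.003],0,0.1],
    [[0.05,0.1235,-0.003],0,0.1],
    [[0.07,0.1235,-0.003],0,0.1],
    [[0.083,0.1235,-0.003],0,0.1],
    [[0.083,0.1235,-0.003],0,0.1],
  ],
)

```text
time_s: 7.68
tool_pos: [0.4995, 0.1712, 0.1057]
eef_rot: [-125.4, 89.8, -158.7]
force: [-0.4, -1.1, -1.8]
grip_width: 0.0165
```

```bash
python3 -c "
from h import *
shot('w6'); go((.5013,.1724,.061),-33)"
```

```text
1.8606707865921583
t 7.725 pos [0.5002 0.1711 0.1067] jaw -33.4 q [ 19.  17. -25.  49.  -0. 142.] w 0.0163 F [-0.2  0.3 -0.7] tilt [-0.0009 -0.0004]
shift [0.0457 0.0017 0.0003] roll -0.3796443978509956
```

View pics/w6.png

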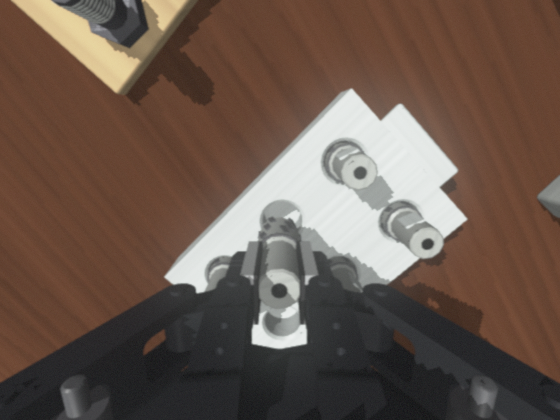

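```bash
python3 - <<'E'
from h import *
import pickle
st,c=pickle.load(open('w6.pkl','rb'))
a=cv2.resize(c['color'][180:320,220:350,::-1],None,fx=4.5,fy=4.5,interpolation=cv2.INTER_CUBIC); cv2.imwrite('pics/w6c.png',a)
print(onz(c,(282,217),.032,st),proj(c,(.5013,.1724,.032),st))
E
```

```text
[0.50316677 0.17396029 0.032     ] (np.float64(280.93758242823014), np.float64(220.30310590726495))
```

View pics/w6c.png

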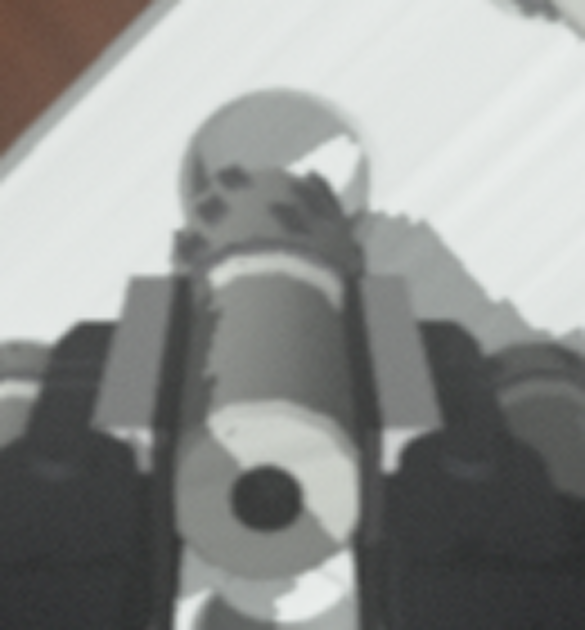

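Call:
drive_tool(
  targets=[
    [[0.005,0.0004,0.0003],0,0.1],
    [[0.01,0.0004,0.0003],0,0.1],
    [[0.018,0.0004,0.0003],0,0.1],
    [[0.018,0.0004,0.0003],0,0.1],
  ],
)

```text
time_s: 8.22
tool_pos: [0.5006, 0.1711, 0.088]
eef_rot: [-126.6, 89.9, -160.0]
force: [0.8, -0.7, -1.2]
grip_width: 0.0168
```

```bash
python3 -c "
from h import *
go((.5015,.1726,.061),-33)"
```

```text
t 8.225 pos [0.5006 0.1711 0.088 ] jaw -33.4 q [ 19.  18. -26.  46.  -0. 142.] w 0.0168 F [ 0.8 -0.7 -1.2] tilt [-0.0012 -0.0004]
shift [ 0.027   0.0018 -0.0001] roll -0.41250884170750624
```

Call:
drive_tool(
  targets=[
    [[0,0.0017,0],0,0.1],
    [[0,0.0017,0],0,0.1],
    [[0.008,0.0017,0],0,0.1],
    [[0.012,0.0017,0],0,0.1],
  ],
)

```text
time_s: 8.72
tool_pos: [0.5019, 0.1726, 0.0762]
eef_rot: [-90.3, 90.0, -123.7]
force: [-0.4, -1.0, -0.8]
grip_width: 0.0165
```

```bash
python3 -c "
from h import *
go((.5015,.1726,.061),-33)"
```

```text
t 8.725 pos [0.5019 0.1726 0.0762] jaw -33.4 q [ 19.  19. -27.  45.  -0. 142.] w 0.0165 F [-0.4 -1.  -0.8] tilt [-0.0004 -0.0006]
shift [ 0.0152 -0.0002 -0.0003] roll -0.3989366477309204
```

Call:
drive_tool(
  targets=[
    [[0.007,0,0],0,0.1],
    [[0.012,0,0],0,0.1],
    [[0.0145,0,0],0,0.1],
    [[0.0145,0,0],0,0.1],
  ],
)

```text
time_s: 9.22
tool_pos: [0.5019, 0.1726, 0.0618]
eef_rot: [-105.1, 90.0, -138.5]
force: [0.4, -1.8, -3.8]
grip_width: 0.0166
```

```bash
python3 -c "
from h import *
go((.5015,.1726,.061),-33)"
```

```text
t 9.225 pos [0.5019 0.1726 0.0618] jaw -33.4 q [ 19.  20. -27.  43.  -0. 142.] w 0.0166 F [ 0.4 -1.8 -3.8] tilt [-0.0006 -0.0006]
shift [ 0.0008 -0.0002 -0.0003] roll -0.40129276837501493
```

Call:
drive_tool(
  targets=[
    [[0.001,0,0],0,0.1],
    [[0.001,0,0],0,0.4],
    [[0.001,0,0],0,0.4],
    [[-0.03,0,0],0,0.4],
    [[-0.08,0,0],0,0.45],
  ],
)

```text
time_s: 9.85
tool_pos: [0.5009, 0.1728, 0.1419]
eef_rot: [-139.8, 89.8, -173.2]
force: [0.7, -0.2, 0.2]
grip_width: 0.0386
```

```bash
python3 -c "
from h import *
go((.5428,.414,.15),-33);go((.48,.38,.15),-33)"
```

```text
t 9.85 pos [0.5009 0.1728 0.1419] jaw -33.4 q [ 19.  15. -22.  53.   0. 142.] w 0.0386 F [ 0.7 -0.2  0.2] tilt [-0.0031 -0.0004]
shift [-0.0084  0.2244 -0.0978] roll -0.3822768190615591
t 9.85 pos [0.5009 0.1728 0.1419] jaw -33.4 q [ 19.  15. -22.  53.   0. 142.] w 0.0386 F [ 0.7 -0.2  0.2] tilt [-0.0031 -0.0004]
shift [-0.0082  0.1615 -0.1315] roll -0.3822768190615591
```

Call:
drive_tool(
  targets=[
    [[-0.01,0.224,-0.098],0,0.5],
    [[-0.01,0.224,-0.098],0,0.5],
    [[-0.01,0.224,-0.098],0,0.5],
    [[0.01,0.224,-0.098],0,0.5],
    [[0.01,0.224,-0.098],0,0.5],
  ],
)

```text
time_s: 10.48
tool_pos: [0.5428, 0.4177, 0.13]
eef_rot: [-163.1, 89.9, 163.7]
force: [-0.2, -0.2, -0.3]
grip_width: 0.0424
```

```bash
python3 -c "
from h import *
shot('w7');go((.5428,.414,.065),-33)"
```

```text
3.0284968033483777
t 10.525 pos [0.5428 0.4155 0.1307] jaw -33.2 q [ 37.  31.   0.  59.   0. 161.] w 0.0424 F [ 0.7 -1.4 -0. ] tilt [-0.0015 -0.0007]
shift [ 0.0657 -0.0012  0.0009] roll -0.2365646850019516
```

View pics/w7.png

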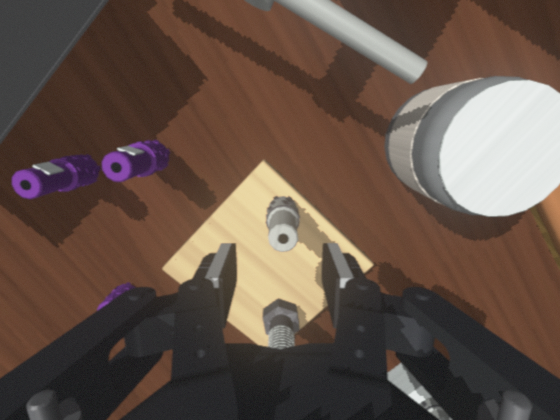

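Call:
drive_tool(
  targets=[
    [[0.03,0,0],0,0.5],
    [[0.03,0,0],0,0.5],
  ],
)

```text
time_s: 10.78
tool_pos: [0.5421, 0.4117, 0.1005]
eef_rot: [-109.9, 89.8, -143.4]
force: [-0.3, -0.7, -0.8]
grip_width: 0.0427
```

```bash
python3 -c "
from h import *
import pickle
st,c=pickle.load(open('w7.pkl','rb'))
P=onz(c,(283,238),.074,st);print(P);go((.5428,.414,.065),-33);go((P[0],P[1],.065),-33)"
```

```text
[0.54268135 0.41376387 0.074     ]
t 10.775 pos [0.5421 0.4117 0.1005] jaw -33.5 q [ 37.  32.  -2.  56.   0. 161.] w 0.0427 F [-0.3 -0.7 -0.8] tilt [-0.0035 -0.0026]
shift [ 0.0355  0.0025 -0.0007] roll -0.45334516076800924
t 10.775 pos [0.5421 0.4117 0.1005] jaw -33.5 q [ 37.  32.  -2.  56.   0. 161.] w 0.0427 F [-0.3 -0.7 -0.8] tilt [-0.0035 -0.0026]
shift [ 0.0355  0.0022 -0.0006] roll -0.45334516076800924
```

Call:
drive_tool(
  targets=[
    [[0.02,0.001,0],0,0.5],
    [[0.0355,0.001,0],0,0.5],
    [[0.0355,0.001,0],0,0.5],
    [[0.0355,0.001,0],0,0.5],
  ],
)

```text
time_s: 11.28
tool_pos: [0.5443, 0.4147, 0.0669]
eef_rot: [72.7, 90.0, 39.3]
force: [-1.1, 0.7, -0.3]
grip_width: 0.0431
```

```bash
python3 -c "
from h import *
go((.5428,.414,.065),-33)"
```

```text
t 11.275 pos [0.5443 0.4147 0.0669] jaw -33.4 q [ 37.  34.  -4.  52.   0. 161.] w 0.0431 F [-1.1  0.7 -0.3] tilt [0.0001 0.0001]
shift [ 0.0019 -0.0014 -0.0008] roll -0.3975694797232734
```

Call:
drive_tool(
  targets=[
    [[0.001,-0.001,-0.0005],0,0.5],
    [[0.001,-0.001,-0.0005],0,0.1],
    [[0.001,-0.001,-0.0005],0,0.1],
    [[0.001,-0.001,-0.0005],0,0.1],
    [[0.001,-0.001,-0.0005],0,0.1],
  ],
)

```text
time_s: 11.9
tool_pos: [0.5435, 0.4144, 0.0663]
eef_rot: [75.2, 89.9, 41.8]
force: [-0.1, -0.8, 4.5]
grip_width: 0.0167
```

```bash
python3 -c "
from h import *
shot('w8')
import pickle
st,c=pickle.load(open('w8.pkl','rb'))
a=cv2.resize(c['color'][200:320,220:340,::-1],None,fx=5,fy=5,interpolation=cv2.INTER_CUBIC); cv2.imwrite('pics/w8c.png',a)
go((.5013,.25,.16),-33);go((.435,.065,.19),-33)"
```

```text
0.1779476855181733
t 11.95 pos [0.5435 0.4144 0.0663] jaw -33.4 q [ 37.  34.  -4.  52.   0. 161.] w 0.0164 F [-1.1  1.   6.2] tilt [0.0007 0.0007]
shift [-0.0939 -0.1604  0.0553] roll -0.3941669177624476
t 11.95 pos [0.5435 0.4144 0.0663] jaw -33.4 q [ 37.  34.  -4.  52.   0. 161.] w 0.0164 F [-1.1  1.   6.2] tilt [0.0007 0.0007]
shift [-0.124  -0.3513  0.1017] roll -0.3941669177624476
```

View pics/w8c.png

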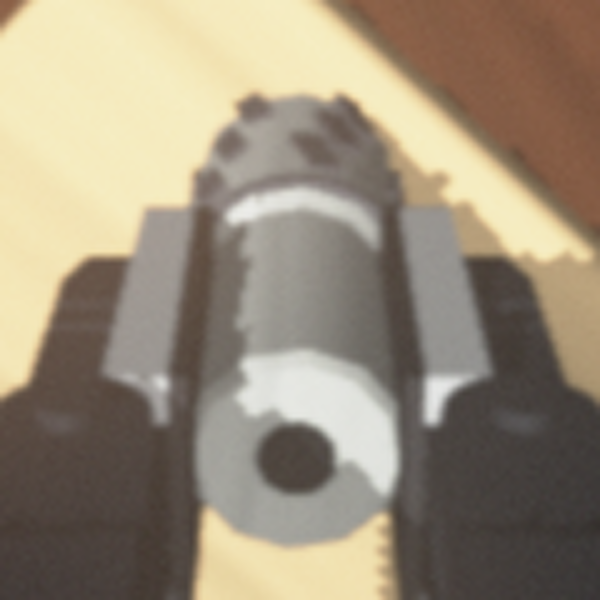

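```bash
python3 -c "
from h import *
import pickle
st,c=pickle.load(open('w8.pkl','rb'))
P=onz(c,(279.1,291.5),.074,st);M=R.from_euler('xyz',st['eef_rot'],degrees=True).as_matrix()
print(M.T@(P-st['tool_pos']))"
```

```text
[-0.00771758 -0.00121524 -0.00029018]
```

Call:
drive_tool(
  targets=[
    [[-0.05,0,0],0,0.1],
    [[-0.1,-0.03,0.01],0,0.1],
    [[-0.12,-0.2,0.06],0,0.1],
    [[-0.12,-0.2,0.06],0,0.1],
    [[-0.12,-0.2,0.06],0,0.1],
  ],
)

```text
time_s: 12.58
tool_pos: [0.4818, 0.2119, 0.1853]
eef_rot: [-102.1, 89.9, -135.5]
force: [0.7, 0.2, -1.8]
grip_width: 0.0168
```

```bash
python3 -c "
from h import *
go((.435,.065,.17),-33);go((.4585,.106,.12),-33)"
```

```text
t 12.575 pos [0.4818 0.2119 0.1853] jaw -33.4 q [ 24.  12. -19.  59.  -0. 147.] w 0.0168 F [ 0.7  0.2 -1.8] tilt [-0.001 -0.001]
shift [ 0.0155 -0.1484  0.0418] roll -0.40319577562772224
t 12.575 pos [0.4818 0.2119 0.1853] jaw -33.4 q [ 24.  12. -19.  59.  -0. 147.] w 0.0168 F [ 0.7  0.2 -1.8] tilt [-0.001 -0.001]
shift [ 0.0654 -0.1011  0.0389] roll -0.40319577562772224
```

Call:
drive_tool(
  targets=[
    [[0.005,-0.148,0.042],0,0.1],
    [[0.005,-0.148,0.042],0,0.1],
    [[0.005,-0.148,0.042],0,0.1],
    [[0.005,-0.148,0.042],0,0.1],
    [[0.005,-0.148,0.042],0,0.1],
  ],
)

```text
time_s: 13.2
tool_pos: [0.4369, 0.0677, 0.1806]
eef_rot: [132.3, 90.0, 98.9]
force: [0.3, 0.6, -2.1]
grip_width: 0.0166
```

```bash
python3 -c "
from h import *
st,c=shot('w9'); go((.459,.1068,.13),-33)
a=cv2.resize(c['color'][15:215,180:400,::-1],None,fx=3.6,fy=3,interpolation=cv2.INTER_CUBIC); a=cv2.resize(c['color'][15:205,190:400,::-1],None,fx=3,fy=3,interpolation=cv2.INTER_CUBIC);cv2.imwrite('pics/w9c.png',a)
"
```

```text
1.0497152629949213
t 13.25 pos [0.4371 0.068  0.1806] jaw -33.4 q [  9.   4. -30.  56.   0. 132.] w 0.0168 F [ 1.3  0.2 -1.1] tilt [-0.      0.0003]
shift [ 0.0506  0.0444 -0.003 ] roll -0.3611378718113656
```

View pics/w9c.png

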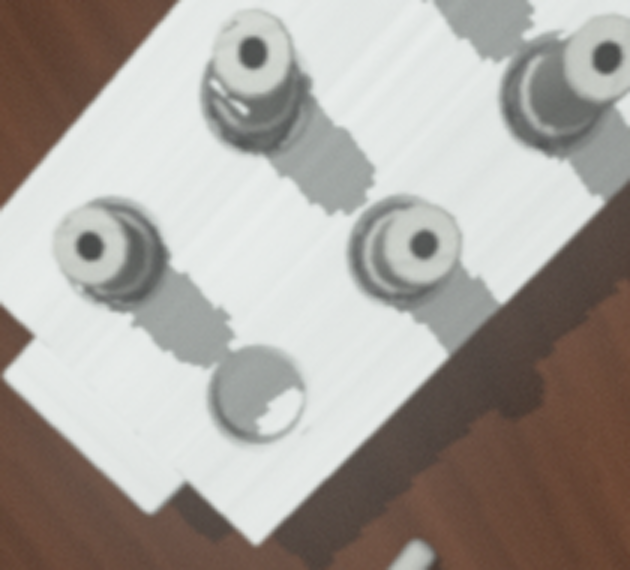

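The first cutter is seated at the same depth as its neighbours, and hole B shows at about pixel (275,146).

```bash
python3 -c "
from h import *
import pickle
st,c=pickle.load(open('w9.pkl','rb'))
print(onz(c,(275.3,145.8),.032,st)); P=onz(c,(190+252.5/3-.33,15+52/3-.33),.07,st);print(P)"
```

```text
[0.45846793 0.10681435 0.032     ]
[0.50186507 0.17331634 0.07      ]
```

Call:
drive_tool(
  targets=[
    [[0.02,0.044,-0.003],0,0.1],
    [[0.04,0.044,-0.003],0,0.1],
    [[0.075,0.044,-0.003],0,0.1],
    [[0.085,0.044,-0.003],0,0.1],
    [[0.085,0.044,-0.003],0,0.1],
  ],
)

```text
time_s: 13.88
tool_pos: [0.4582, 0.1063, 0.0954]
eef_rot: [-135.1, 89.9, -168.4]
force: [0.1, -0.0, -1.1]
grip_width: 0.0166
```

```bash
python3 -c "
from h import *
shot('w10');go((.459,.1068,.0623),-33)"
```

```text
1.3361838424818244
t 13.925 pos [0.4589 0.1063 0.0962] jaw -33.4 q [ 13.  12. -33.  45.   0. 136.] w 0.0165 F [ 0.5 -0.3 -2.2] tilt [0.0001 0.0001]
shift [ 0.0339  0.0005 -0.0002] roll -0.36011430193144633
```

View pics/w10.png

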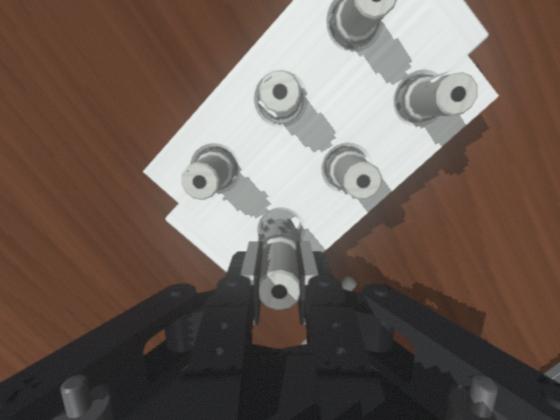

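Call:
drive_tool(
  targets=[
    [[0.004,0.0008,0],0,0.1],
    [[0.007,0.0008,0],0,0.1],
    [[0.012,0.0008,0],0,0.1],
    [[0.016,0.0008,0],0,0.1],
    [[0.018,0.0008,0],0,0.1],
  ],
)

```text
time_s: 14.55
tool_pos: [0.4587, 0.1064, 0.0774]
eef_rot: [-136.5, 90.0, -170.0]
force: [-0.9, 0.6, -1.9]
grip_width: 0.0166
```

```bash
python3 -c "
from h import *
go((.459,.1073,.0623),-33)"
```

```text
t 14.55 pos [0.4587 0.1064 0.0774] jaw -33.4 q [ 13.  13. -34.  43.   0. 136.] w 0.0166 F [-0.9  0.6 -1.9] tilt [-0.0005 -0.0001]
shift [ 0.0151  0.0009 -0.0003] roll -0.40204318008906625
```

No contact so far: the bottom is at z≈0.023, inside the hole. I'll lower the rest of the way.

Call:
drive_tool(
  targets=[
    [[0.006,0.0005,0],0,0.1],
    [[0.011,0.0005,0],0,0.1],
    [[0.015,0.0005,0],0,0.1],
    [[0.015,0.0005,0],0,0.1],
  ],
)

```text
time_s: 15.05
tool_pos: [0.4592, 0.1069, 0.0625]
eef_rot: [-135.9, 90.0, -169.3]
force: [-0.6, -0.5, -1.1]
grip_width: 0.0169
```

```bash
python3 -c "
from h import *
go((.459,.1073,.0623),-33)"
```

```text
t 15.05 pos [0.4592 0.1069 0.0625] jaw -33.4 q [ 13.  14. -35.  41.   0. 137.] w 0.0169 F [-0.6 -0.5 -1.1] tilt [-0.0003 -0.0001]
shift [ 0.0002  0.0003 -0.0004] roll -0.39617238133740784
```

Call:
drive_tool(
  targets=[
    [[0.001,0,0],0,0.1],
    [[0.001,0,0],0,0.35],
    [[0.001,0,0],0,0.4],
    [[-0.03,0,0],0,0.4],
    [[-0.08,0,0],0,0.5],
  ],
)

```text
time_s: 15.68
tool_pos: [0.4578, 0.1065, 0.1422]
eef_rot: [-133.3, 89.8, -166.7]
force: [0.5, -0.4, 0.6]
grip_width: 0.0426
```

```bash
python3 -c "
from h import *
go((.44,.04,.21),-73.4)"
```

```text
t 15.675 pos [0.4578 0.1065 0.1422] jaw -33.4 q [ 13.   9. -30.  52.  -0. 136.] w 0.0426 F [ 0.5 -0.4  0.6] tilt [-0.0036 -0.0008]
shift [-0.0676 -0.0655  0.0216] roll 40.00441378198849
```

Call:
drive_tool(
  targets=[
    [[-0.06,-0.06,0.02],0,0.5],
    [[-0.1,-0.06,0.02],0,0.5],
    [[-0.15,-0.06,0.02],0,0.5],
    [[-0.15,-0.06,0.02],0,0.5],
  ],
)

```text
time_s: 16.18
tool_pos: [0.4453, 0.0457, 0.2969]
eef_rot: [39.3, 89.5, 5.8]
force: [0.5, 0.4, 0.2]
grip_width: 0.0423
```

```bash
python3 -c "
from h import *
from workcell import robot
st,c=shot('w11')
s=robot.capture('scene')['color'][:,:,::-1]
a=cv2.resize(s[200:290,270:370],None,fx=4,fy=4,interpolation=cv2.INTER_CUBIC)
cv2.imwrite('pics/s11.png',a)
go((.42,-.19,.33),-73.4)"
```

```text
5.0449876830527565
t 16.275 pos [0.4432 0.0458 0.2929] jaw -33.4 q [  6.   0. -18.  71.  -0. 129.] w 0.0425 F [-0.  -0.1 -1. ] tilt [0.0011 0.0001]
shift [-0.0372 -0.2096  0.1105] roll 39.999037372259295
```

View pics/w11.png

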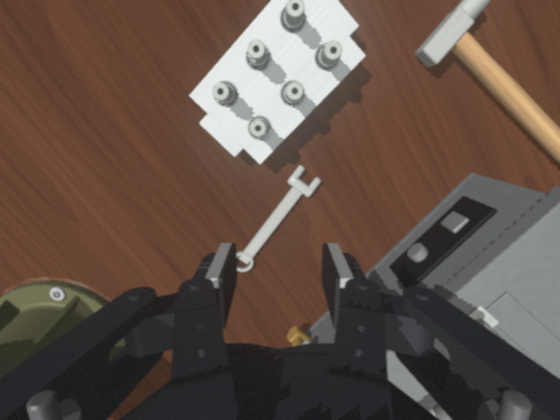

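View pics/s11.png

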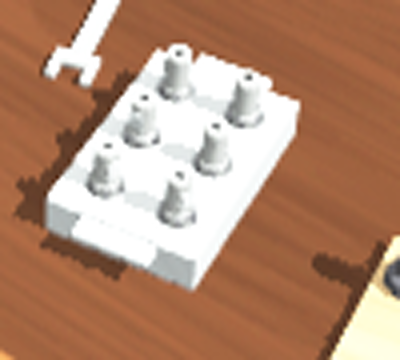

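All six cutters now stand upright in the rack at the same height. Next is the handle.

Call:
drive_tool(
  targets=[
    [[-0.045,-0.2,0.1],10,0.8],
    [[-0.045,-0.2,0.1],20,0.8],
    [[-0.045,-0.2,0.1],30,0.8],
    [[-0.045,-0.2,0.1],40,0.8],
    [[-0.045,-0.2,0.1],40,0.8],
  ],
)

```text
time_s: 16.9
tool_pos: [0.4156, -0.1781, 0.3363]
eef_rot: [-121.7, 89.9, 164.7]
force: [0.3, 0.3, -0.7]
grip_width: 0.0682
```

Call:
drive_tool(
  targets=[
    [[0,0,0],0,0.8],
  ],
)

```text
time_s: 17.02
tool_pos: [0.4158, -0.1755, 0.3362]
eef_rot: [-140.5, 89.8, 146.2]
force: [0.8, -0.0, -1.0]
grip_width: 0.0685
```

```bash
python3 -c "
from h import *
st,c=shot('w12'); go((.46,-.18,.3),-73.4)"
```

```text
1.418308751649691
t 17.075 pos [ 0.416  -0.1751  0.3365] jaw -73.3 q [-23.   1. -13.  77.   0. 140.] w 0.0681 F [0.1 0.1 0.7] tilt [-0.002   0.0013]
shift [0.0364 0.0408 0.0174] roll 0.12769514255683134
```

View pics/w12.png

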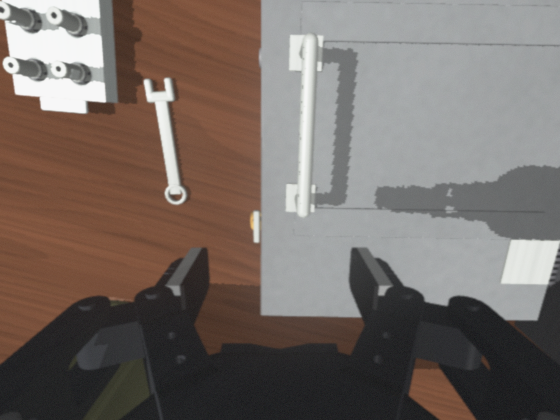

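```bash
python3 -c "
from h import *
import pickle
st,c=pickle.load(open('w12.pkl','rb'))
a=onz(c,(310,40),.213,st);b=onz(c,(303.5,211),.213,st);m=(a+b)/2;d=a-b
print(a,b,m,np.linalg.norm(d),np.degrees(np.arctan2(d[1],d[0])))
e=onz(c,(262,20),.162,st);f=onz(c,(262,315),.162,st);d=e-f;print(e,f,np.linalg.norm(d),np.degrees(np.arctan2(d[1],d[0])))
go((m[0],m[1],.28),-73.4)"
```

```text
[ 0.5381732  -0.16157266  0.213     ] [ 0.41467448 -0.19680608  0.213     ] [ 0.47642384 -0.17918937  0.213     ] 0.12842635673087702 15.923122604596132
[ 0.55276661 -0.11875381  0.162     ] [ 0.27179102 -0.19865791  0.162     ] 0.29211633066783566 15.874741704287995
t 17.075 pos [ 0.416  -0.1751  0.3365] jaw -73.3 q [-23.   1. -13.  77.   0. 140.] w 0.0681 F [0.1 0.1 0.7] tilt [-0.002   0.0013]
shift [0.0563 0.0568 0.0214] roll 0.12769514255683134
```

```bash
python3 -c "
from h import *
from workcell import robot
import pickle
s=robot.capture('scene');t=robot.capture('top');pickle.dump((s,t),open('st.pkl','wb'))
cv2.imwrite('pics/sq.png',cv2.resize(s['color'][125:215,120:220,::-1],None,fx=6,fy=6,interpolation=cv2.INTER_CUBIC))
cv2.imwrite('pics/tq.png',cv2.resize(t['color'][145:195,335:435,::-1],None,fx=7,fy=7,interpolation=cv2.INTER_CUBIC))
"
```

```text
(no output)
```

View pics/sq.png

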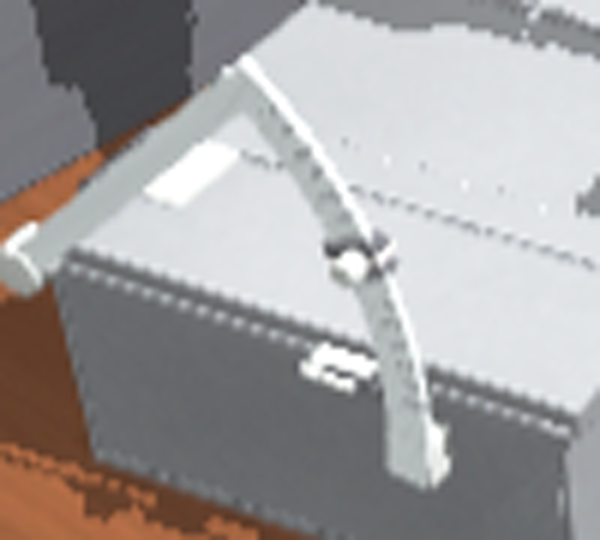

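View pics/tq.png

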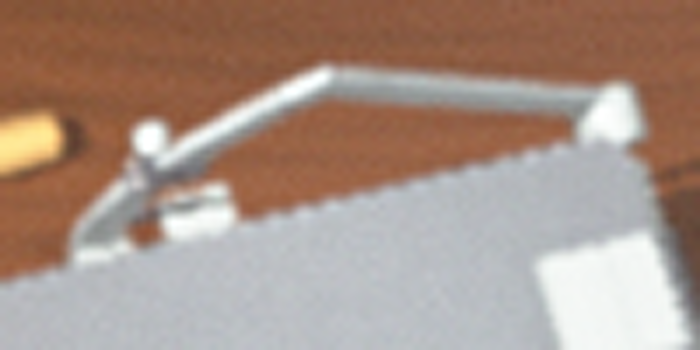

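```bash
python3 - <<'E'
from h import *
import pickle
s,t=pickle.load(open('st.pkl','rb'))
th=np.radians(15.9); b=np.array([np.cos(th),np.sin(th),0]); u=np.array([np.sin(th),-np.cos(th),0])
m=np.array([.4764,-.1792,.207]); H=m+.27*u-np.array([0,0,.057])
S=lambda x,y:((x+.5)/6-.5+120,(y+.5)/6-.5+125)
T=lambda x,y:((x+.5)/7-.5+335,(y+.5)/7-.5+145)
print("hinge mid",H)
def onp(c,q,w):
    p,d=ray(c,q); k=(w-(p-H)@b)/(d@b); P=p+k*d-H; return P@u,P[2],np.hypot(P@u,P[2]),np.arctan2(P[2],-(P@u))
for w in (.205,.215,.225):
    print(w)
    for n,q in dict(knob=(18,262),apex=(243,68),clipC=(372,250),clipL=(345,240),clipR=(390,255),ptr_tip=(378,365),ptr_c=(340,365),footR=(430,485),footL=(390,478),stripmid=(402,360)).items():
        print("  ",n,np.round(onp(s,S(*q),w),4))
print("tri clip",tri(ray(s,S(350,262)),ray(t,T(150,140))),tri(ray(s,S(360,250)),ray(t,T(150,178))),"apex",tri(ray(s,S(243,68)),ray(t,T(330,72))))
for n,p in dict(clip=(350,262,150,140),clipm=(372,250,165,175),apex=(243,68,330,72),foot=(405,480,90,250)).items():
    P,e=tri(ray(s,S(*p[:2])),ray(t,T(*p[2:]))); P=P-H; print(n,P@b,P@u,P[2],np.arctan2(P[2],-(P@u)),e)
E
```

```text
hinge mid [ 0.55036899 -0.43887015  0.15      ]
0.205
   knob [ 0.0133 -0.0078  0.0154 -2.6102]
   apex [-0.1506  0.1545  0.2157  0.7982]
   clipC [-0.2066  0.0725  0.2189  0.3374]
   clipL [-0.1921  0.0734  0.2056  0.3648]
   clipR [-0.2163  0.0729  0.2283  0.3249]
   ptr_tip [-0.2     0.0025  0.2     0.0126]
   ptr_c [-0.1775 -0.0056  0.1775 -0.0313]
   footR [-0.2204 -0.0654  0.2299 -0.2883]
   footL [-0.1968 -0.0699  0.2089 -0.3415]
   stripmid [-0.2145  0.0107  0.2147  0.05  ]
0.215
   knob [0.0028 0.0025 0.0038 2.399 ]
   apex [-0.1592  0.1629  0.2278  0.7971]
   clipC [-0.2145  0.0819  0.2296  0.3646]
   clipL [-0.2002  0.0828  0.2167  0.392 ]
   clipR [-0.2242  0.0823  0.2388  0.3518]
   ptr_tip [-0.208   0.0128  0.2084  0.0612]
   ptr_c [-0.1858  0.0048  0.1858  0.0257]
   footR [-0.2282 -0.0543  0.2346 -0.2338]
   footL [-0.2049 -0.0589  0.2132 -0.2798]
   stripmid [-0.2223  0.0209  0.2233  0.0936]
0.225
   knob [-0.0077  0.0129  0.015   1.0302]
   apex [-0.1678  0.1714  0.2399  0.7961]
   clipC [-0.2225  0.0913  0.2405  0.3894]
   clipL [-0.2083  0.0922  0.2278  0.4166]
  
[... 256 characters left out ...]
339]
tri clip (array([ 0.71199227, -0.17220274,  0.23353459]), np.float64(0.00023680642472490043)) (array([ 0.69941258, -0.17540834,  0.23045281]), np.float64(0.007285303687597684)) apex (array([ 0.71552164, -0.22569543,  0.31484587]), np.float64(0.0022220087094056004))
clip 0.22849578095173978 -0.21218687555376758 0.08353459447296749 0.3750497869033845 0.00023680642472490043
clipm 0.21290152987243363 -0.2110133201864769 0.0797908789134473 0.3615136609565524 0.0031268003539889214
apex 0.21723530757796536 -0.15977384372835884 0.1648458723091655 0.8010214162471478 0.0022220087094056004
foot 0.21881794627609213 -0.2181216924981446 -0.052315351591631504 -0.23539821900483376 0.0022956391953827563
```

Call:
drive_tool(
  targets=[
    [[0.02,0.057,0.02],0.8,0.6],
    [[0.08,0.057,0.0205],0.8,0.6],
    [[0.08,0.057,0.0205],0.8,0.6],
    [[0.08,0.057,0.0205],0.8,0.6],
  ],
)

```text
time_s: 17.68
tool_pos: [0.4772, -0.1791, 0.2594]
eef_rot: [52.5, 89.9, -21.7]
force: [0.0, 0.2, -0.5]
grip_width: 0.0517
```

```bash
python3 -c "
from h import *
st,c=shot('w13'); go((.4764,-.1792,.21),-74.1)"
```

```text
2.111038089768564
t 17.725 pos [ 0.4779 -0.1796  0.2603] jaw -74.1 q [-21.   8. -14.  67.   0. 144.] w 0.0513 F [0.  0.1 1. ] tilt [ 0.0033 -0.0012]
shift [ 0.0503 -0.0015 -0.0009] roll -0.04947468784996545
```

View pics/w13.png

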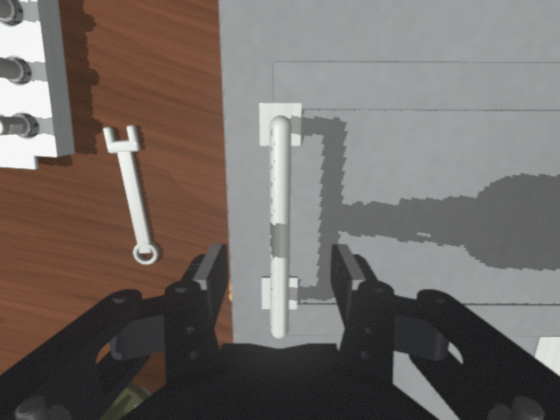

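The bar runs at columns 279–280, centred between the jaws and parallel to the pads. I'll descend and close.

Call:
drive_tool(
  targets=[
    [[0.03,0,0],0,0.6],
    [[0.05,0,0],0,0.6],
    [[0.05,0,0],0,0.3],
    [[0.05,0,0],0,0],
    [[0.05,0,0],0,0],
  ],
)

```text
time_s: 18.35
tool_pos: [0.4778, -0.1794, 0.2099]
eef_rot: [82.2, 89.8, 8.0]
force: [-1.1, 3.8, 6.4]
grip_width: 0.0101
```

Call:
drive_tool(
  targets=[
    [[0,0,0],0,0],
    [[0,0,0],0,0],
  ],
)

```text
time_s: 18.6
tool_pos: [0.4779, -0.1793, 0.2099]
eef_rot: [79.2, 89.8, 5.0]
force: [-1.6, 3.0, 7.3]
grip_width: 0.0099
```

```bash
python3 -c "
from h import *
from workcell import robot
go((.4764,-.1792,.21),-74.1); print(robot.get_state()['wrist_torque'])
for th in [.08,.16,.24,.30,.33,.36,.4]:
  print(th, 'z+',round(.27*np.sin(th)+.057*np.cos(th)-.057,4),'u+',round(.27-.27*np.cos(th)+.057*np.sin(th),4))"
```

```text
t 18.6 pos [ 0.4779 -0.1793  0.2099] jaw -74.2 q [-21.  10. -19.  61.   0. 144.] w 0.0099 F [-1.6  3.   7.3] tilt [0.0032 0.0003]
shift [-0.0001 -0.0014 -0.0005] roll -0.07975655280063165
[ 0.67298531  0.26248728 -0.09193945]
0.08 z+ 0.0214 u+ 0.0054
0.16 z+ 0.0423 u+ 0.0125
0.24 z+ 0.0625 u+ 0.0213
0.3 z+ 0.0772 u+ 0.0289
0.33 z+ 0.0844 u+ 0.033
0.36 z+ 0.0915 u+ 0.0374
0.4 z+ 0.1006 u+ 0.0435
```

Call:
drive_tool(
  targets=[
    [[-0.0107,0,0.0025],0,0],
    [[-0.0214,0,0.0054],0,0],
    [[-0.032,0,0.0088],0,0],
    [[-0.0423,0,0.0125],0,0],
    [[-0.0423,0,0.0125],0,0],
  ],
)

```text
time_s: 19.23
tool_pos: [0.4807, -0.1902, 0.2499]
eef_rot: [154.6, 89.8, 80.4]
force: [4.8, 5.2, -10.6]
grip_width: 0.0098
```

```bash
python3 -c "
from h import *
go((.4779,-.1793,.2099),-74.1)"
```

```text
t 19.225 pos [ 0.4807 -0.1902  0.2499] jaw -74.2 q [-22.   9. -14.  66.   0. 142.] w 0.0098 F [  4.8   5.2 -10.6] tilt [0.0007 0.0041]
shift [ 0.0401  0.0002 -0.0111] roll -0.06712246294844704
```

Call:
drive_tool(
  targets=[
    [[-0.0102,0,0.0043],0,0],
    [[-0.0202,0,0.0088],0,0],
    [[-0.03,0,0.0138],0,0],
    [[-0.0397,0,0.0192],0,0],
    [[-0.0397,0,0.0192],0,0],
  ],
)

```text
time_s: 19.85
tool_pos: [0.4856, -0.2074, 0.2894]
eef_rot: [164.4, 89.6, 90.3]
force: [3.5, 10.3, -9.5]
grip_width: 0.01
```

Call:
drive_tool(
  targets=[
    [[0,0,0],0,0],
    [[0,0,0],0,0],
  ],
)

```text
time_s: 20.1
tool_pos: [0.4855, -0.207, 0.2888]
eef_rot: [167.4, 89.6, 93.3]
force: [3.4, 10.5, -9.1]
grip_width: 0.0097
```

```bash
python3 -c "
from h import *
from workcell import robot
import pickle
go((.4779,-.1793,.2099),-74.1)
st,c=shot('w14')
s=robot.capture('scene');t=robot.capture('top');pickle.dump((s,t),open('st2.pkl','wb'))
cv2.imwrite('pics/sq2.png',cv2.resize(s['color'][125:215,120:220,::-1],None,fx=6,fy=6,interpolation=cv2.INTER_CUBIC))
cv2.imwrite('pics/tq2.png',cv2.resize(t['color'][145:195,335:435,::-1],None,fx=7,fy=7,interpolation=cv2.INTER_CUBIC))
cv2.imwrite('pics/s14.png',s['color'][:,:,::-1])
"
```

```text
t 20.1 pos [ 0.4855 -0.207   0.2888] jaw -74.1 q [-23.  10.  -9.  72.   0. 141.] w 0.0097 F [ 3.4 10.5 -9.1] tilt [-0.0004  0.0073]
shift [ 0.0791  0.0002 -0.0282] roll -0.013470242039346658
0.10784023737778965
```

View pics/sq2.png

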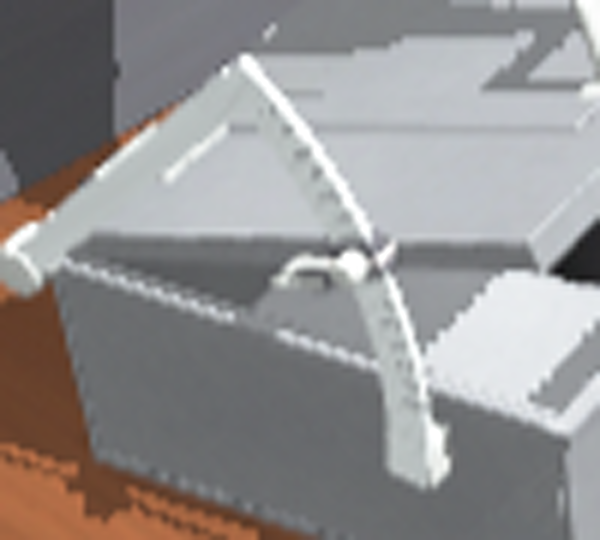

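View pics/tq2.png

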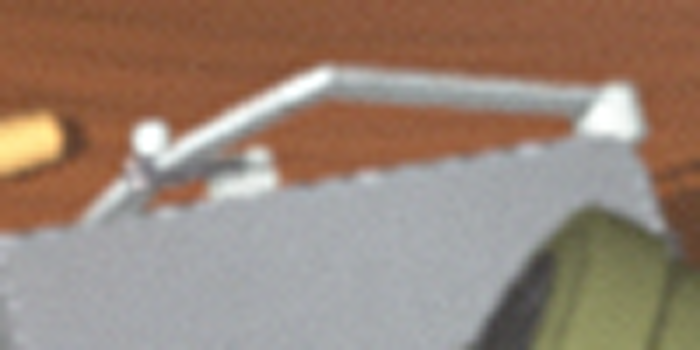

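View pics/w14.png

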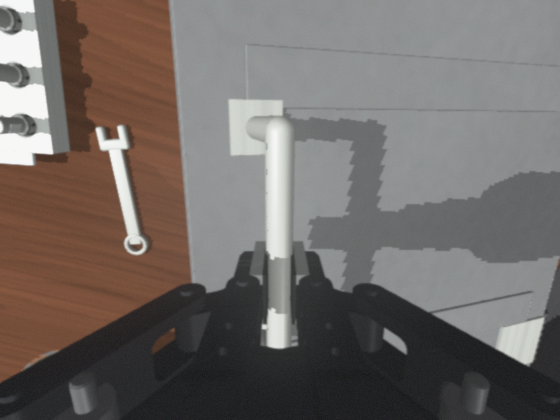

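```bash
python3 - <<'E'
from h import *
import pickle
th=np.radians(15.9); b=np.array([np.cos(th),np.sin(th),0]); u=np.array([np.sin(th),-np.cos(th),0])
m=np.array([.4764,-.1792,.207]); H=m+.27*u-np.array([0,0,.057])
ims=[]
for f in ('st.pkl','st2.pkl'):
    s,t=pickle.load(open(f,'rb')); x0,y0,k=160,158,10
    a=cv2.resize(s['color'][y0:y0+36,x0:x0+38,::-1],None,fx=k,fy=k,interpolation=cv2.INTER_CUBIC)
    for phi,col in [(0,(0,0,255)),(.1,(0,160,0)),(.2,(0,160,0)),(.3,(255,0,0)),(.35,(0,160,0)),(.4,(0,0,255))]:
        for w in (.207,):
            q=[]
            for r in (.245,.235):
                P=H+w*b-r*np.cos(phi)*u+np.array([0,0,r*np.sin(phi)]); x,y=proj(s,P); q.append((int((x-x0+.5)*k),int((y-y0+.5)*k)))
            cv2.line(a,q[0],q[1],col,1)
    ims.append(a)
cv2.imwrite('pics/cmp.png',np.hstack(ims))
E
```

```text
(no output)
```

View pics/cmp.png

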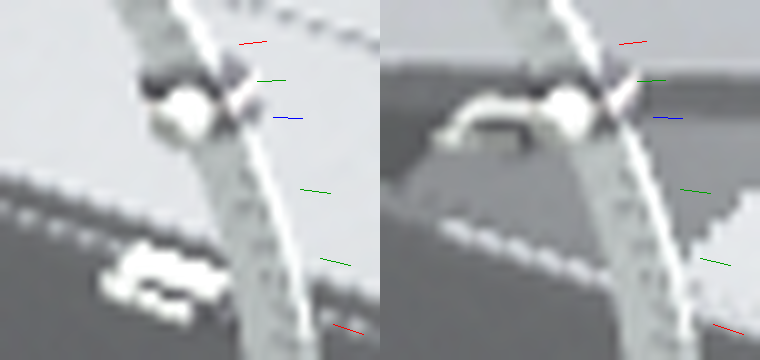

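```bash
python3 - <<'E'
from h import *
import pickle
from scipy.optimize import fsolve
th=np.radians(15.9); b=np.array([np.cos(th),np.sin(th),0]); u=np.array([np.sin(th),-np.cos(th),0])
m=np.array([.4764,-.1792,.207]); H=m+.27*u-np.array([0,0,.057])
s,t=pickle.load(open('st.pkl','rb'))
def P(r,phi,w): return H+w*b-r*np.cos(phi)*u+np.array([0,0,r*np.sin(phi)])
def sol(q,r): return np.round(fsolve(lambda x:np.array(proj(s,P(r,x[0],x[1])))-q,[.2,.21]),3)
for n,q in dict(tipA0=(182,185.5),tipB0=(178.5,189.3),tipB1=(174.2,172.3),tipA1=(175.5,168)).items(): print(n,sol(np.array(q),.212))
for r in (.225,.23,.235,.24): print("line",r,sol(np.array((182,168.2)),r),sol(np.array((185.3,165.3)),r))
s2,t2=pickle.load(open('st2.pkl','rb'))
# front lid corner/edge & angle from robot: 
E
```

```text
tipA0 [0.087 0.222]
tipB0 [0.084 0.239]
tipB1 [0.33  0.232]
tipA1 [0.361 0.221]
line 0.225 [0.33  0.212] [0.327 0.197]
line 0.23 [0.343 0.217] [0.34  0.201]
line 0.235 [0.356 0.222] [0.353 0.206]
line 0.24 [0.367 0.226] [0.364 0.211]
```

```bash
python3 - <<'E'
from h import *
import pickle
th=np.radians(15.9); b=np.array([np.cos(th),np.sin(th),0]); u=np.array([np.sin(th),-np.cos(th),0])
m=np.array([.4764,-.1792,.207]); H=m+.27*u-np.array([0,0,.057])
s,t=pickle.load(open('st.pkl','rb'))
px=lambda x,y:(160+(x+.5)/10-.5,158+(y+.5)/10-.5)
def uw(P): P=P-H; return np.round((P@u,P@b),4)
for z in (.150,.156):
  print(z)
  for n,q in dict(plUL=(140,241),plLL=(103,285),plUR=(225,280),plLR=(190,318),lidedge=(5,178),lid2=(340,290)).items(): print(n,uw(onz(s,px(*q),z)))
T=lambda x,y:((x+.5)/7-.5+335,(y+.5)/7-.5+145)
for z in (.15,.156):
  for n,q in dict(plUL=(165,210),plUR=(228,187),plLL=(172,243),plLR=(238,225),lid=(300,212),lid2=(500,162)).items(): print('top',n,uw(onz(t,T(*q),z)))
S=lambda x,y:((x+.5)/6-.5+120,(y+.5)/6-.5+125)
print('front lid corner', uw(onz(s,S(580,415),.156)))
for k in (0,1):
    s,t=pickle.load(open(('st.pkl','st2.pkl')[k],'rb'))
    cv2.imwrite(f'pics/z{k}.png',cv2.resize(s['color'][158:194,162:192,::-1],None,fx=16,fy=16,interpolation=cv2.INTER_LANCZOS4))
E
```

```text
0.15
plUL [-0.1654  0.1995]
plLL [-0.1673  0.2207]
plUR [-0.197   0.2037]
plLR [-0.1976  0.2222]
lidedge [-0.1137  0.1923]
lid2 [-0.2287  0.1932]
0.156
plUL [-0.1703  0.2054]
plLL [-0.1722  0.2264]
plUR [-0.2017  0.2096]
plLR [-0.2023  0.2279]
lidedge [-0.119   0.1982]
lid2 [-0.2332  0.1992]
top plUL [-0.1942  0.2166]
top plUR [-0.1649  0.2197]
top plLL [-0.1953  0.2017]
top plLR [-0.1655  0.2023]
top lid [-0.1379  0.2013]
top lid2 [-0.0477  0.2013]
top plUL [-0.1956  0.2153]
top plUR [-0.1665  0.2184]
top plLL [-0.1968  0.2005]
top plLR [-0.1671  0.2011]
top lid [-0.1396  0.2001]
top lid2 [-0.0499  0.2   ]
front lid corner [-0.3065  0.1984]
```

View pics/z1.png

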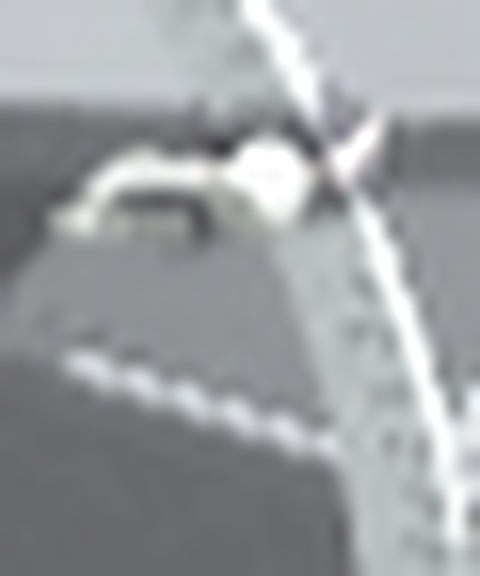

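View pics/z0.png

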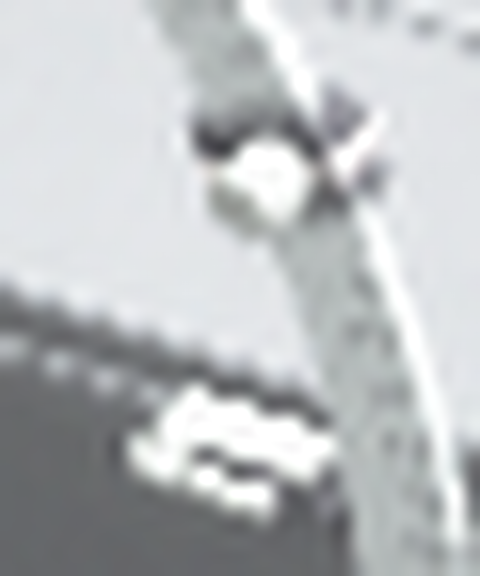

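```bash
python3 - <<'E'
from h import *
import pickle
th=np.radians(15.9); b=np.array([np.cos(th),np.sin(th),0]); u=np.array([np.sin(th),-np.cos(th),0])
m=np.array([.4764,-.1792,.207]); H=m+.27*u-np.array([0,0,.057])
s,t=pickle.load(open('st2.pkl','rb'))
def P(r,phi,w): return H+w*b-r*np.cos(phi)*u+np.array([0,0,r*np.sin(phi)])
f=lambda q:np.round(((q[0]-162+.5)*16,(q[1]-158+.5)*16))
for phi in (0,.28,.305,.33): print(phi,[f(proj(s,P(r,phi,w))) for r,w in [(.166,.2015),(.166,.2195),(.197,.2015),(.197,.2195)]])
E
```

```text
0 [array([189., 394.]), array([131., 451.]), array([336., 442.]), array([279., 500.])]
0.28 [array([124., 179.]), array([ 64., 236.]), array([261., 186.]), array([202., 243.])]
0.305 [array([115., 160.]), array([ 55., 216.]), array([251., 162.]), array([191., 219.])]
0.33 [array([106., 139.]), array([ 46., 196.]), array([240., 138.]), array([180., 195.])]
```

Call:
drive_tool(
  targets=[
    [[-0.0045,0,0.0024],0,0],
    [[-0.009,0,0.0049],0,0],
    [[-0.0133,0,0.0074],0,0],
    [[-0.0133,0,0.0074],0,0],
    [[-0.0133,0,0.0074],0,0],
  ],
)

```text
time_s: 20.88
tool_pos: [0.4876, -0.2143, 0.3021]
eef_rot: [167.2, 89.6, 93.1]
force: [3.7, 9.8, -9.4]
grip_width: 0.0097
```

```bash
python3 - <<'E'
from h import *
from workcell import robot
import pickle
go((.4779,-.1793,.2099),-74.1)
s=robot.capture('scene');t=robot.capture('top');pickle.dump((s,t),open('st3.pkl','wb'))
th=np.radians(15.9); b=np.array([np.cos(th),np.sin(th),0]); u=np.array([np.sin(th),-np.cos(th),0])
m=np.array([.4764,-.1792,.207]); H=m+.27*u-np.array([0,0,.057])
def P(r,phi,w): return H+w*b-r*np.cos(phi)*u+np.array([0,0,r*np.sin(phi)])
f=lambda q:np.round(((q[0]-162+.5)*16,(q[1]-158+.5)*16))
for phi in (.33,.345,.36,.375): print(phi,[f(proj(s,P(r,phi,w))) for r,w in [(.166,.2015),(.166,.2195),(.197,.2015),(.197,.2195),(.234,.205),(.234,.221)]])
cv2.imwrite(f'pics/z2.png',cv2.resize(s['color'][158:194,162:192,::-1],None,fx=16,fy=16,interpolation=cv2.INTER_LANCZOS4))
cv2.imwrite('pics/s15.png',s['color'][:,:,::-1]);cv2.imwrite('pics/t15.png',t['color'][:,:,::-1])
E
```

```text
t 20.875 pos [ 0.4876 -0.2143  0.3021] jaw -74.1 q [-24.  10.  -7.  74.   0. 140.] w 0.0097 F [ 3.7  9.8 -9.4] tilt [-0.0004  0.0068]
shift [ 0.0925  0.0001 -0.0357] roll -0.017430122548148574
0.33 [array([106., 139.]), array([ 46., 196.]), array([240., 138.]), array([180., 195.]), array([392., 147.]), array([340., 199.])]
0.345 [array([100., 127.]), array([ 40., 184.]), array([233., 123.]), array([173., 181.]), array([384., 130.]), array([332., 181.])]
0.36 [array([ 94., 115.]), array([ 34., 172.]), array([226., 109.]), array([166., 166.]), array([376., 112.]), array([323., 164.])]
0.375 [array([ 88., 103.]), array([ 28., 160.]), array([219.,  94.]), array([159., 151.]), array([368.,  95.]), array([315., 146.])]
```

View pics/z2.png

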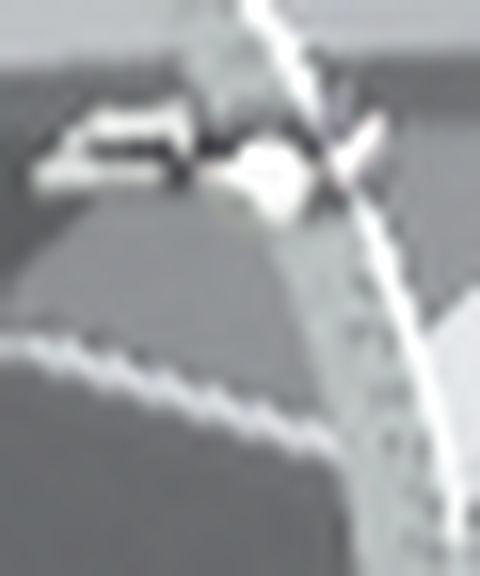

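View pics/s15.png

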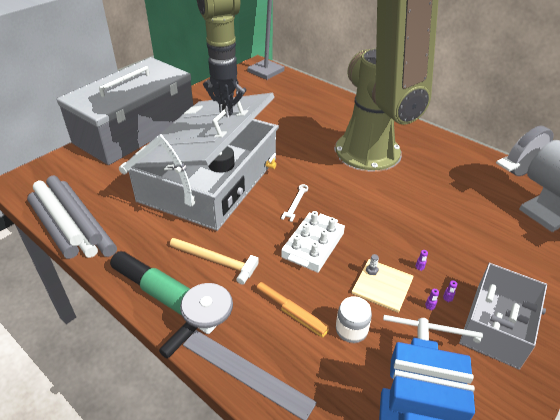

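View pics/t15.png

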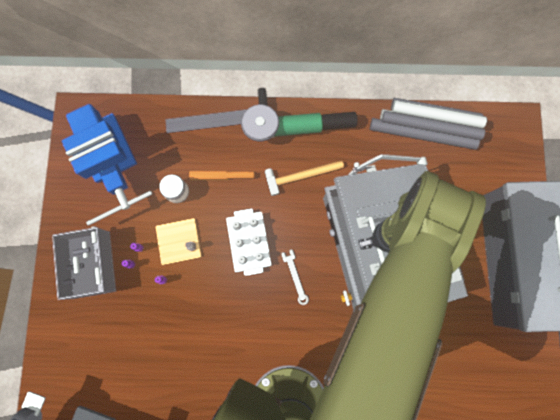

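Call:
drive_tool(
  targets=[
    [[0,0,0],0,0],
    [[0,0,0],0,0],
    [[0,0,0],0,0],
    [[0,0,0],0,0],
    [[0,0,0],0,0],
  ],
)

```text
time_s: 21.6
tool_pos: [0.4876, -0.2144, 0.3021]
eef_rot: [168.0, 89.6, 93.8]
force: [4.2, 9.0, -8.4]
grip_width: 0.0096
```

```bash
python3 - <<'E'
from h import *
from workcell import robot
go((.4779,-.1793,.2099),-74.1); print(np.abs(robot.get_state()['joint_vel']).max())
print(robot.job_done())
E
```

```text
t 21.6 pos [ 0.4876 -0.2144  0.3021] jaw -74.1 q [-24.  10.  -7.  74.   0. 140.] w 0.0096 F [ 4.2  9.  -8.4] tilt [-0.0005  0.0067]
shift [ 0.0924  0.0002 -0.0358] roll -0.01719942599913793
0.10879747358030281
the job is handed in; nothing more can be done
None
```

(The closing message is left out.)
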